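# Change the sleeve in the gauging V-block and hold the new one seated

## Task

Slide the jaw of the V-block fixture all the way back, lift the checked black sleeve out and lay it in the V of the green rest, then take the white sleeve from the blue rest and seat it level in the fixture's V-block, centred along the groove. Finish while still holding it with the gripper, pressed firmly down (about 10 to 20 N) so that it bears on both faces of the V; leave the jaw open and the tin, bowl and bottle near by where they stand.

Things in the scene. Friction and masses are not known exactly. Their poses are not given: they have to be found in the camera images.
- v_seat (a point): Seat of the fixture: where the centre of a fully seated sleeve lies, 52 mm above the bench. y along the groove, z up, +x the way the jaw opens.
- fixture: The fixture, bolted down: dark base plate 180 x 80 mm, 12 mm thick, reaching 40 mm to -x and 140 mm to +x of its origin, which is on the bench straight below v_seat (same axes). It carries the steel V-block: 90 degree V, 30 mm long along the groove, 60 mm across, 46 mm above the bench at its tops, so a sleeve overhangs it by 10 mm at both ends.
- v_near: The half of the V-block on the -x side of the groove, with one face of the V; steel, fixed; origin and axes as the fixture's.
- v_far: The half of the V-block on the +x (jaw) side of the groove, with the other face; steel, fixed; origin and axes as the fixture's.
- jaw (a joint): Opening of the sliding jaw in m: 0 shut, 0.055 fully back, along +x of v_seat. It stays where it is left (about 2.5 N friction). Blue block with a steel lip 18 mm wide that reaches over the top of the sleeve when shut (lip from 16 to 25 mm above v_seat, its tip 3 mm past the sleeve's axis); it clears the sleeve when more than about 20 mm open.
- jaw_post (a point): Grip height on the jaw's upright steel post (14 mm in diameter, from 34 mm below to 13 mm above this point; the top of the lip and its riser, 12 to 67 mm to -x of the axis of the post, is 6 mm below this point). Moves with the jaw; x is the way it opens.
- black_sleeve: Black sleeve, the one already checked, at first in the V-block under the lip, 30 mm in diameter and 50 mm long, about 40 to 85 g; it lies on its side. Origin on its side 15 mm from its axis, half-way along; y along its axis.
- black_center (a point): Centre of the black sleeve; y along its axis.
- white_sleeve: White sleeve, the next one, at first in the blue rest, 30 mm in diameter and 50 mm long, about 40 to 85 g; it lies on its side. Origin on its side 15 mm from its axis, half-way along; y along its axis.
- white_center (a point): Centre of the white sleeve; y along its axis.
- blue_rest_seat (a point): Seat of the blue plastic rest: centre of a sleeve lying in it, 40 mm above the bench. The rest is fixed: foot 76 x 44 mm, 10 mm thick, and a 90 degree V 30 mm long along the groove, 52 mm across, its tops 6 mm below this point, so a sleeve overhangs it by 10 mm at both ends. y along the groove.
- green_rest_seat (a point): Seat of the green plastic rest, the same shape as the blue one, empty at first; y along the groove, 40 mm above the bench.
- grease_tin: Bystander: flat navy tin, 92 mm across, 46 mm high; origin at its underside.
- tea_bowl: Bystander: blue and white bowl, 87 mm across, 57 mm high; origin at its underside.
- oil_bottle: Bystander: pale oil bottle with a red spout, 57 mm across, 165 mm high; origin at its underside.
Not all that is in view belongs to the job. Of the things like the white_sleeve, leave any that is red; of the rest the smaller one is meant.

How it is judged:
On the way, in this order (a step that is already met when the one before it is completed fails the run):
1. the jaw is slid back by more than 40 mm (value of joint jaw above 0.04 m), for 0.2 s.
2. the black sleeve lies released and at rest in the green rest (distance between black_center and green_rest_seat below 0.015 m and z of black_center in the frame of green_rest_seat below 0.004 m and angle between the y axis of black_center and the y axis of green_rest_seat, either way round below 0.12 rad and contact force between black_sleeve and the fingers below 0.1 N and linear speed of black_sleeve below 0.03 m/s), for 0.2 s.
At the end, for the whole second after the job is handed in: Jaw open over 40 mm; black sleeve released, still, in the green rest's V (centre within 15 mm, at most 4 mm high, 0.12 rad); white sleeve still in the fixture's V (within 12 mm, at most 3 mm high, 0.06 rad), held by the fingers (over 3 N), pressing each V face with over 3 N (all of step 2 and value of joint jaw above 0.04 m and distance between white_center and v_seat below 0.012 m and z of white_center in the frame of v_seat below 0.003 m and angle between the y axis of white_center and the y axis of v_seat, either way round below 0.06 rad and contact force between white_sleeve and v_near above 3 N and contact force between white_sleeve and v_far above 3 N and contact force between white_sleeve and the fingers above 3 N and linear speed of white_sleeve below 0.02 m/s); the arm keeps its last pose, push and grip.
It fails at once if the grease tin is moved by more than 30 mm (distance of grease_tin from where it was at the start of the episode above 0.03 m).
It fails at once if the bowl is moved by more than 30 mm (distance of tea_bowl from where it was at the start of the episode above 0.03 m).
It fails at once if the oil bottle is moved by more than 30 mm (distance of oil_bottle from where it was at the start of the episode above 0.03 m).
It also fails if it takes over 64 s, if anything falls off the work surface, if the arm or the gripper's body presses on something with over 40 N, if the wrist force passes 120 N, or if a joint passes its speed limit or range.

## Robot

A 6-joint arm with a two-finger parallel gripper is mounted at the origin on the work surface; the furniture and walls round the work are solid. World frame = base frame: x ahead of the robot, y to its left, z up, the work surface at z = 0. Lengths are in m, angles in rad, forces in N, time in s.
With the tool pointing down it reaches from about 0.4 to 0.825 m from the base axis. Payload 7 kg.
Tool frame: the origin (TCP) lies between the finger pads; the fingertips stand 14 mm ahead of it and the grasp point (between the pads) lies 5 mm behind it; x points along the fingers, y is the direction in which the jaws open and shut, and the axes are right-handed (so a half turn about x gives the same grasp; the last joint's range is limited). The gripper opens to 85 mm and grips with 20 to 120 N. Pads are 22 mm wide; open, the fingers measure 114 mm over their backs; the gripper's body (76 mm by 85 mm) begins 54 mm behind the grasp point. The pads swing forward as they close: fully open they stand 13 mm farther back than shut.
Start: joints at [1.395, 0.359, 0.012, 0, -1.224, -0.288], TCP at [0.302, 0.604, 0.245] pointing down, gripper open.
Joint ranges: [-3.07, 3.07], [-1.43, 2.12], [-1.02, 1.25], [-3.03, 1.67], [-3.05, -0], [-3.03, 3.03]. Speed limits (rad/s): [2.39, 2.39, 3.01, 3.14, 3.14, 3.14].

## Interface

Orientations are given as a rotation vector (axis times angle).
In Python, from bench import arm gives the robot as it stands.
- The arm moves only by the tool carry_out, never from a script. Its argument "deltas" is a list of rows, each an object with "linear": the shift along the tool's x, y, z in m, a list of three; "twist": the turn about the tool's x in degrees. A call has 1 to 10 rows; each row shifts and turns the commanded pose from where the row before left it, along the tool's axes as they then stand; what a row does not reach is not made up. A row lasts 1/12 s, in which the tool goes at most 41.7 mm and 7.16 degrees, less where a joint would pass 70% of its speed; a pose out of reach is approached as far as the arm can. A call is refused whole if a number of a shift passes 0.0417 or a number of a turn 7.16, either way. A call with a gripper value outside its range is refused whole. "hand" is the closure, from 0 (fully open) to 1 (shut), set as the call begins (left out, the last holds). The fingers move at their own pace and stop on an object; "newtons" is the grip in N (left out, the last holds). Time passes only in rows, so rows that do not move let the fingers close. It gives the time, the measured TCP pose, the force and the opening at its end, in the units of the state.
- arm.sense(): the state, without advancing time (a new reading comes with each control period).
- arm.capture(name): name is "scene" or "top" or "wrist"; returns a dict with "pixels" (420x560x3 uint8, blue, green, red), "vfov" (degrees; the focal length in pixels is half the picture's height over the tangent of half this angle, whatever the lens; pixels are square), "cx", "cy" (the principal point, pixels), "origin" and "rotation" of the camera in the world. Camera axes: x right, y down, z forward; pixel columns grow to the right and rows downward; lengths in m; the calibration is good to about 2 mm. A picture is of the moment at which its call begins. There is no depth.
- arm.hand_in(): hands the job in, once; it reports no verdict.
The state is a dict: "t": time; "q": joint angles; "qvel": joint speeds; "joint_efforts": joint torques, N m; "tcp_pos": TCP position; "orientation": TCP orientation; "force": force on the tool from outside, world axes, zero at the start; "torque": the same for the moment, N m; "finger_gap": finger opening in m.
Only numpy, scipy, OpenCV 4.12 (cv2) and the standard library are available. Lean on these libraries where they do the work, as an engineer would, in place of code of your own. Each camera call takes 0.05 s, during which the arm holds its last target.

## Working session

There is one attempt and no reset: what is moved stays moved. The work goes in short steps, Python scripts to look and compute and a tool call to move; the robot and the scene stay as the last step left them, time stands still between calls to the robot, and variables do not carry over. Pictures are saved under pics/ and viewed, and the job is handed in when it is done.

Besides the shell and the picture viewer there is one more tool, called after ">>>" as name(argument=value, ...), one argument or row to a line, values as JSON. carry_out: Moves the arm, as the interface text tells. Its arguments: {"type":"object","properties":{"deltas":{"type":"array"},"hand":{"type":"number"},"newtons":{"type":"number"}},"required":["deltas"]}

```bash
ls -la; mkdir -p pics
python3 - <<'E'
from bench import arm
import cv2,numpy as np
s=arm.sense();print({k:np.round(v,3).tolist() for k,v in s.items()})
for n in ["scene","top","wrist"]:
    c=arm.capture(n);cv2.imwrite(f"pics/a_{n}.png",c["pixels"])
    print(n,c["vfov"],c["cx"],c["cy"],np.round(c["origin"],4).tolist(),np.round(c["rotation"],4).tolist(),[k for k in c])
E
```

```text
total 12
drwxr-xr-x  3 agent agent 4096 Dec  6 19:54 .
drwxr-xr-x 23 root  root  4096 Dec  6 19:54 ..
drwxr-xr-x  2 agent agent 4096 Dec  6 19:54 pics
{'t': 0.0, 'q': [1.395, 0.359, 0.011, -0.0, -1.224, -0.288], 'qvel': [-0.0, -0.0, -0.0, -0.001, 0.001, 0.0], 'joint_efforts': [-0.002, -58.332, 29.342, 6.937, -0.006, -0.0], 'tcp_pos': [0.302, 0.603, 0.244], 'orientation': [-1.964, 0.466, 1.964], 'force': [1.275, 0.718, 0.588], 'torque': [-0.001, -0.032, -0.005], 'finger_gap': 0.086}
scene 48.41802165402827 275.7820540172659 208.1556012219802 [0.0704, 1.2531, 0.5475] [-0.5133, 2.3739, -1.5509] ['pixels', 'vfov', 'cx', 'cy', 'origin', 'rotation']
top 42.5902467456834 284.2608830602923 206.03777900871216 [0.3995, 0.2692, 1.1892] [-2.152, 2.147, -0.1263] ['pixels', 'vfov', 'cx', 'cy', 'origin', 'rotation']
wrist 63.07136171416421 274.6092069554385 207.2508215168492 [0.3743, 0.5669, 0.3748] [1.5467, -2.5065, -0.4024] ['pixels', 'vfov', 'cx', 'cy', 'origin', 'rotation']
```

View pics/a_scene.png

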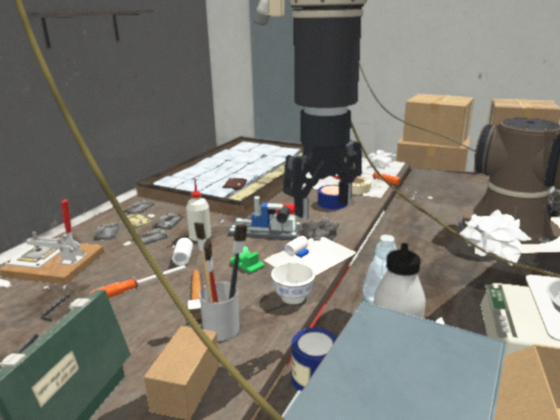

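View pics/a_top.png

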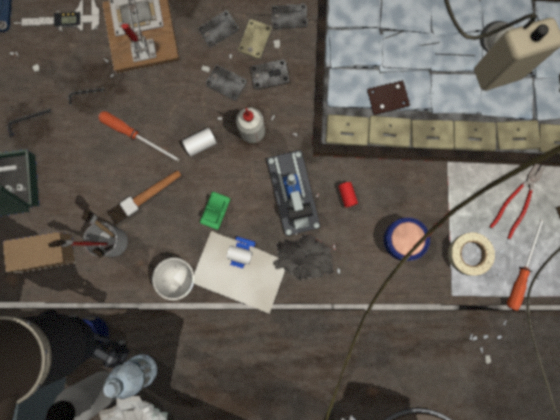

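View pics/a_wrist.png

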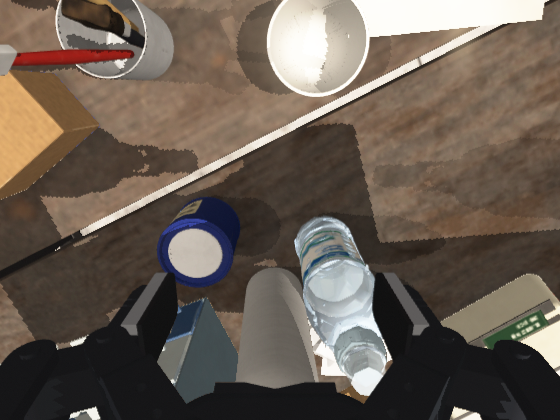

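```bash
cat > h.py <<'E'
import cv2,numpy as np
from scipy.spatial.transform import Rotation as R
from bench import arm
def cap(n,name):
    c=arm.capture(n);cv2.imwrite(f"pics/{name}.png",c["pixels"]);np.save(f"pics/{name}.npy",{k:c[k] for k in c if k!="pixels"},allow_pickle=True);return c
def ld(name): return np.load(f"pics/{name}.npy",allow_pickle=True).item()
def F(c): return 210/np.tan(np.radians(c["vfov"]/2))
def pt(c,u,v,z):
    d=R.from_rotvec(c["rotation"]).as_matrix()@np.array([(u-c["cx"])/F(c),(v-c["cy"])/F(c),1.]);o=np.array(c["origin"])
    return o+d*(z-o[2])/d[2]
def px(c,P):
    p=R.from_rotvec(c["rotation"]).as_matrix().T@(np.array(P)-np.array(c["origin"]));return np.array([c["cx"]+F(c)*p[0]/p[2],c["cy"]+F(c)*p[1]/p[2]])
def crop(name,x0,y0,x1,y1,k,out):
    im=cv2.imread(f"pics/{name}.png")[y0:y1,x0:x1];cv2.imwrite(f"pics/{out}.png",cv2.resize(im,None,fx=k,fy=k,interpolation=cv2.INTER_CUBIC))
E
python3 - <<'E'
from h import *
cap("top","t1");cap("scene","s1");cap("wrist","w1")
crop("t1",160,90,360,240,4,"t1c");crop("t1",140,180,340,310,4,"t1d")
crop("s1",160,170,360,300,4,"s1c")
E
```

```text
(no output)
```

View pics/t1c.png

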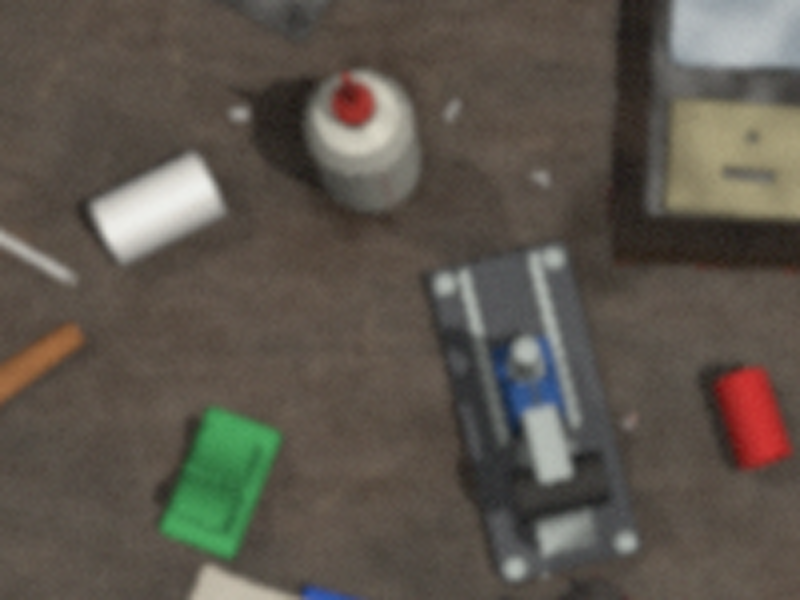

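View pics/t1d.png

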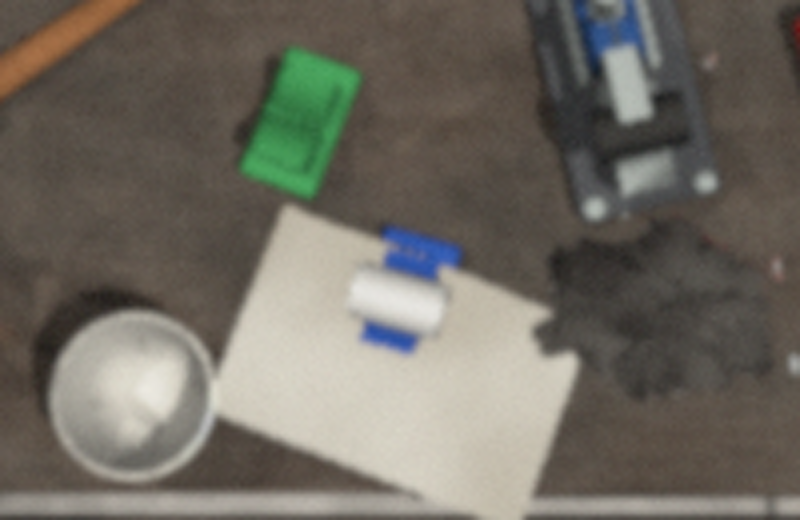

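View pics/s1c.png

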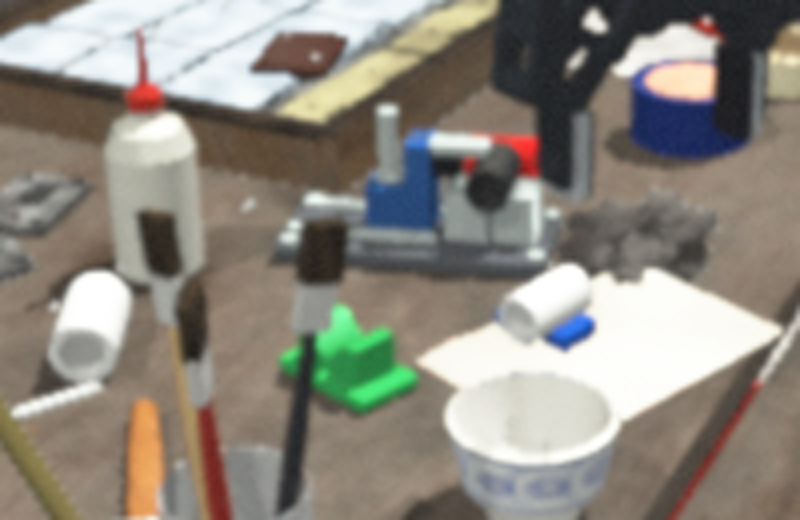

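Run:
```python
from h import *
c=ld("t1")
def P(u,v,z,o=(160,90)): return pt(c,o[0]+(u+.5)/4-.5,o[1]+(v+.5)/4-.5,z)
n=lambda a:np.round(a,4).tolist()
pl=[P(u,v,.012) for u,v in [(427,275),(567,243),(640,550),(500,580)]]
sc=[P(u,v,.014) for u,v in [(445,285),(553,258),(626,542),(514,569)]]
for Q in (pl,sc):
    print([n(q) for q in Q]); print("len",[round(float(np.linalg.norm(Q[i]-Q[(i+1)%4])),4) for i in range(4)])
    d=(Q[0]+Q[1]-Q[2]-Q[3])/2;ctr=sum(Q)/4;d/=np.linalg.norm(d);print("ang",np.degrees(np.arctan2(d[1],d[0])),"ctr",n(ctr),"seat",n(ctr-0.05*d))
print("black",n(P(563,486,.060)),"post top",n(P(525,350,.09)),"red",n(P(753,418,.015)))
D=(140,180)
g=[P(u,v,.010) for u,v in [(292,45),(361,71),(311,199),(241,172)]]
d=lambda u,v,z:P(u,v,z,D)
g=[d(*a) for a in [(292,45,.01),(361,71,.01),(311,199,.01),(241,172,.01)]]
print("green",[n(x) for x in g],"len",[round(float(np.linalg.norm(g[i]-g[(i+1)%4])),4) for i in range(4)],n(sum(g)/4))
w=[d(*a) for a in [(352,285,.04),(443,317,.04)]];print("white",[n(x) for x in w],n(d(397,301,.050)))
b=[d(*a) for a in [(383,228,.01),(462,245,.01),(360,340,.01),(415,352,.01)]];print("blue",[n(x) for x in b])
print("bowl",n(d(133,395,.057)),"bottle",n(P(350,100,.16)),"tin",n(pt(c,407,239,.046)))
# scene check
c2=ld("s1")
for nm,q in [("seat",[*(sum(sc)/4-0.05*((sc[0]+sc[1]-sc[2]-sc[3])/2/.144))[:2],.052]),("green",[*(sum(g)/4)[:2],.01]),("white",d(397,301,.050))]: 
    print(nm,((px(c2,q)-[160,170])*4).round(1))
```

```text
[[0.6591, 0.3232, 0.012], [0.6773, 0.2451, 0.012], [0.5055, 0.2053, 0.012], [0.4889, 0.282, 0.012]]
len [0.0801, 0.1764, 0.0784, 0.1751]
ang 13.323467403475043 ctr [0.5827, 0.2639, 0.012] seat [0.534, 0.2524, 0.012]
[[0.653, 0.313, 0.014], [0.6683, 0.253, 0.014], [0.5097, 0.2131, 0.014], [0.4948, 0.2743, 0.014]]
len [0.062, 0.1636, 0.063, 0.1629]
ang 13.934521232206635 ctr [0.5814, 0.2633, 0.014] seat [0.5329, 0.2513, 0.014]
black [0.535, 0.2483, 0.06] post top [0.6023, 0.2685, 0.09] red [0.5782, 0.143, 0.015]
green [[0.5859, 0.442, 0.01], [0.5714, 0.4035, 0.01], [0.5003, 0.4298, 0.01], [0.5151, 0.4687, 0.01]] len [0.0412, 0.0758, 0.0416, 0.0757] [0.5432, 0.436, 0.01]
white [[0.4518, 0.403, 0.04], [0.435, 0.3543, 0.04]] [0.443, 0.3779, 0.05]
blue [[0.4844, 0.39, 0.01], [0.4752, 0.3465, 0.01], [0.4233, 0.4016, 0.01], [0.4169, 0.3716, 0.01]]
bowl [0.3935, 0.5145, 0.057] bottle [0.7144, 0.355, 0.16] tin [0.4776, 0.0224, 0.046]
seat [505.7 178.7]
green [348.5 363.2]
white [547.5 289.6]
```

```bash
cat >> h.py <<'E'
def st():
    s=arm.sense();M=R.from_rotvec(s["orientation"]).as_matrix();yaw=np.degrees(np.arctan2(M[1,1],M[0,1]))
    print("t",round(float(s["t"]),2),"tcp",np.round(s["tcp_pos"],4).tolist(),"tooly yaw",round(float(yaw),2),"toolx",np.round(M[:,0],4).tolist(),"F",np.round(s["force"],2).tolist(),"gap",round(float(s["finger_gap"]),4),"q6",round(float(s["q"][5]),3));return s,M,yaw
def plan(target,yaw=None):
    s,M,y=st();d=np.array(target)-np.array(s["tcp_pos"]);print("world d",d.round(4).tolist(),"tool d (mm)",(M.T@d*1000).round(1).tolist(),"norm",round(float(np.linalg.norm(d)),3))
    if yaw is not None:
        e=(yaw-y+90)%180-90;print("turn about world z",round(e,2),"=> twist",round(-e,2)," q6 now",s["q"][5])
E
python3 - <<'E'
from h import *
plan([0.49,0.41,0.26],None);s,M,y=st();print(M.round(3))
print(s["orientation"])
E
```

```text
t 0.3 tcp [0.3019, 0.6035, 0.245] tooly yaw -116.58 toolx [-0.0002, -0.0006, -1.0] F [-0.56, 0.89, 0.56] gap 0.0855 q6 -0.288
world d [0.1881, -0.1935, 0.015] tool d (mm) [-14.9, 88.9, -254.8] norm 0.27
t 0.3 tcp [0.3019, 0.6035, 0.245] tooly yaw -116.58 toolx [-0.0002, -0.0006, -1.0] F [-0.56, 0.89, 0.56] gap 0.0855 q6 -0.288
[[-0.    -0.447 -0.894]
 [-0.001 -0.894  0.447]
 [-1.     0.001 -0.   ]]
[-1.96353787  0.4643585   1.96365484]
```

>>> carry_out(
  deltas=[
    {"linear":[-0.04,0,0],"twist":0},
    {"linear":[0,0.032,-0.016],"twist":0},
    {"linear":[0,0.032,-0.016],"twist":0},
    {"linear":[0,0.032,-0.016],"twist":0},
    {"linear":[0,0.032,-0.016],"twist":0},
    {"linear":[0,0.032,-0.016],"twist":0},
    {"linear":[0,-0.016,-0.031],"twist":0},
    {"linear":[0,-0.016,-0.031],"twist":0},
    {"linear":[0,-0.016,-0.031],"twist":0},
    {"linear":[0,0,0],"twist":0},
  ],
)

```text
t: 1.13
tcp_pos: [0.4108, 0.4256, 0.2848]
orientation: [-1.963, 0.466, 1.961]
force: [-0.6, 0.5, -0.5]
finger_gap: 0.0852
```

Run:
```python
from h import *
st();cap("wrist","w2")
```

```text
t 1.13 tcp [0.4108, 0.4256, 0.2848] tooly yaw -116.71 toolx [0.0009, -0.0008, -1.0] F [-0.61, 0.46, -0.46] gap 0.0852 q6 -0.03
```

View pics/w2.png

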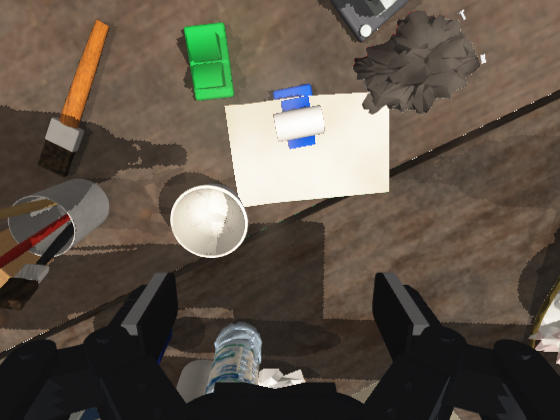

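Run:
```python
from h import *
c=ld("t1");d=ld("s1")
for uv in [(560,150),(460,205),(400,257),(360,320),(335,410)]:
    print(uv,[(z,pt(c,*uv,z).round(2)[:2].tolist(),px(d,pt(c,*uv,z)).round(0).tolist()) for z in (0,.1,.2,.3,.5)])
crop("w2",300,0,480,120,4,"w2c")
```

```text
(560, 150) [(0, [0.68, -0.34], [312.0, 162.0]), (0.1, [0.66, -0.28], [313.0, 141.0]), (0.2, [0.63, -0.23], [315.0, 116.0]), (0.3, [0.61, -0.18], [316.0, 89.0]), (0.5, [0.56, -0.08], [320.0, 23.0])]
(460, 205) [(0, [0.56, -0.11], [323.0, 187.0]), (0.1, [0.54, -0.08], [324.0, 161.0]), (0.2, [0.53, -0.04], [325.0, 132.0]), (0.3, [0.52, -0.01], [326.0, 100.0]), (0.5, [0.49, 0.05], [329.0, 25.0])]
(400, 257) [(0, [0.44, 0.03], [344.0, 207.0]), (0.1, [0.44, 0.05], [344.0, 177.0]), (0.2, [0.43, 0.07], [344.0, 145.0]), (0.3, [0.43, 0.09], [344.0, 109.0]), (0.5, [0.42, 0.13], [345.0, 27.0])]
(360, 320) [(0, [0.31, 0.12], [382.0, 227.0]), (0.1, [0.31, 0.13], [381.0, 193.0]), (0.2, [0.32, 0.14], [379.0, 157.0]), (0.3, [0.33, 0.16], [377.0, 117.0]), (0.5, [0.34, 0.18], [373.0, 28.0])]
(335, 410) [(0, [0.12, 0.17], [454.0, 249.0]), (0.1, [0.14, 0.18], [448.0, 211.0]), (0.2, [0.17, 0.19], [442.0, 170.0]), (0.3, [0.19, 0.2], [436.0, 126.0]), (0.5, [0.24, 0.21], [422.0, 28.0])]
```

Run:
```python
from h import *
cap("top","t2");cap("scene","s2")
```

```text
(no output)
```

View pics/t2.png

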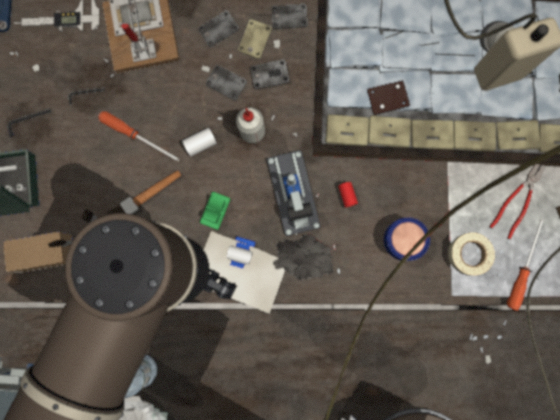

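View pics/s2.png

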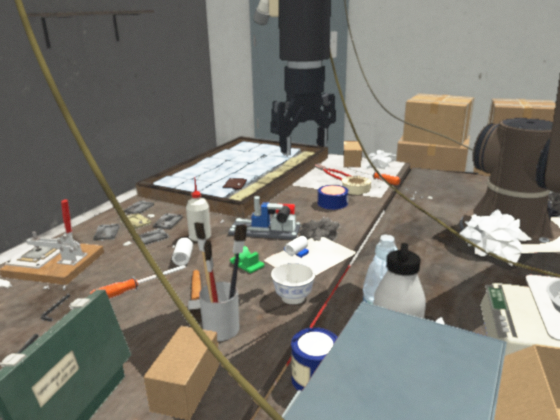

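View pics/w2c.png

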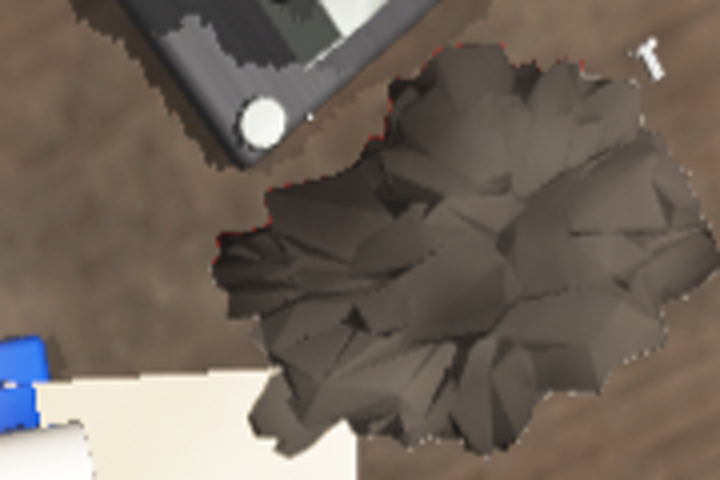

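>>> carry_out(
  deltas=[
    {"linear":[0,0.026,-0.0185],"twist":0},
    {"linear":[0,0.026,-0.0185],"twist":0},
    {"linear":[0,0.026,-0.0185],"twist":0},
    {"linear":[0,0.026,-0.0185],"twist":-6.7},
    {"linear":[0,0,0],"twist":-6.7},
    {"linear":[0,0,0],"twist":-6.7},
    {"linear":[0,0,0],"twist":-6.7},
    {"linear":[0,0,0],"twist":-6.7},
    {"linear":[0,0,0],"twist":-6.7},
    {"linear":[0,0,0],"twist":0},
  ],
)

```text
t: 2.12
tcp_pos: [0.4253, 0.3003, 0.2857]
orientation: [2.092, 0.258, -2.091]
force: [0.4, 0.6, 0.1]
finger_gap: 0.0857
```

Run:
```python
from h import *
st();cap("wrist","w3")
```

```text
t 2.12 tcp [0.4253, 0.3003, 0.2857] tooly yaw -75.99 toolx [0.0003, 0.0007, -1.0] F [0.39, 0.62, 0.06] gap 0.0857 q6 0.823
```

View pics/w3.png

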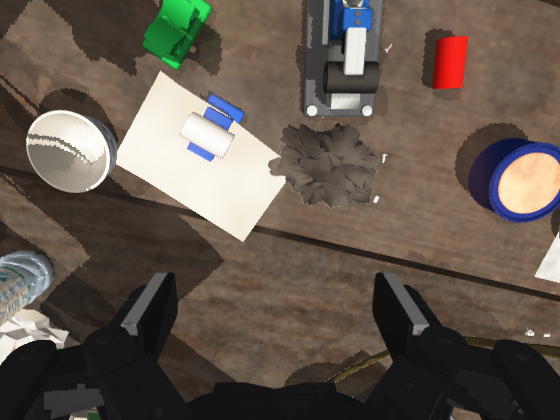

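>>> carry_out(
  deltas=[
    {"linear":[0,0.01,-0.035],"twist":0},
    {"linear":[0,0.01,-0.035],"twist":0},
    {"linear":[0,0,0],"twist":0},
  ],
)

```text
t: 2.42
tcp_pos: [0.5024, 0.2974, 0.2844]
orientation: [2.098, 0.244, -2.097]
force: [0.2, 0.8, -0.4]
finger_gap: 0.0852
```

Run:
```python
from h import *
st();cap("wrist","w4");st()
crop("w4",270,0,470,150,4,"w4c");crop("w4",120,60,320,210,4,"w4d")
crop("w3",270,0,420,130,5,"w3c")
```

```text
t 2.42 tcp [0.5024, 0.2974, 0.2844] tooly yaw -76.65 toolx [0.0005, -0.0013, -1.0] F [0.18, 0.79, -0.43] gap 0.0852 q6 0.933
t 2.47 tcp [0.5005, 0.2971, 0.2842] tooly yaw -76.71 toolx [-0.0009, -0.0014, -1.0] F [-0.06, -0.08, 0.21] gap 0.0853 q6 0.931
```

View pics/w4.png

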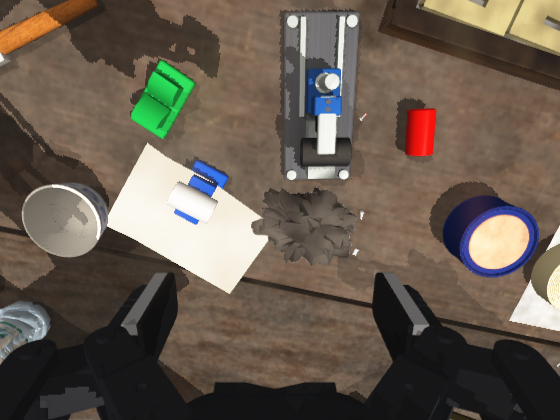

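View pics/w4c.png

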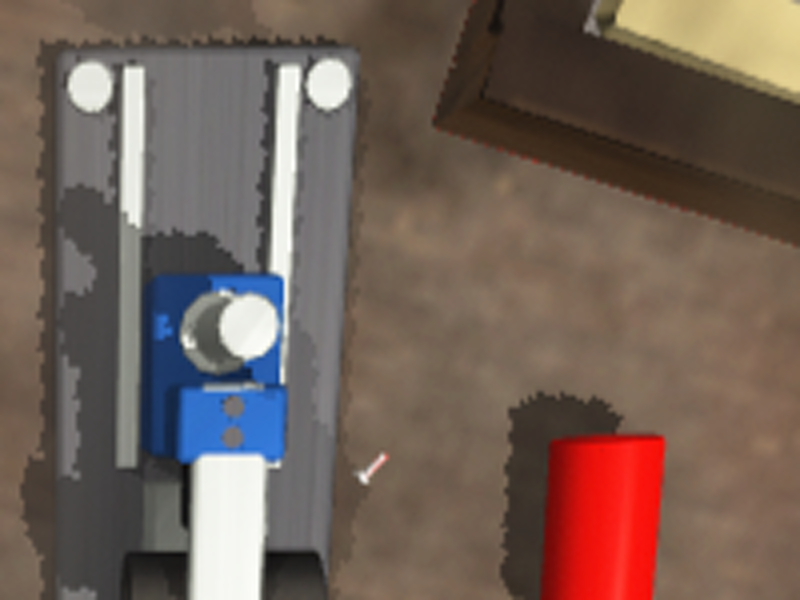

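View pics/w4d.png

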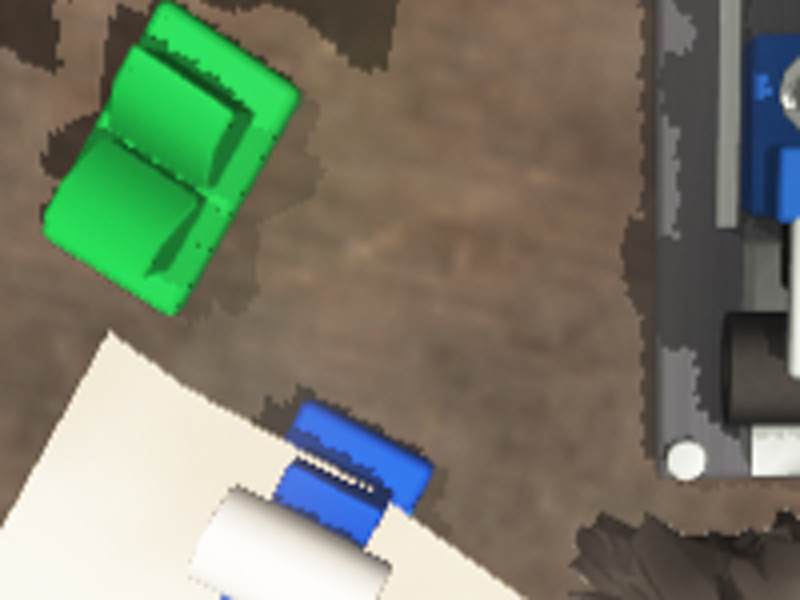

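```bash
python3 - <<'E'
from h import *
c=ld("w4");n=lambda a:np.round(a,4).tolist()
q=lambda u,v,o,z:pt(c,o[0]+(u+.5)/4-.5,o[1]+(v+.5)/4-.5,z)
A=(270,0);B=(120,60)
sc=[q(89,86,A,.014),q(328,83,A,.014),pt(c,347.3,175,.014),q(686,460,B,.014)]
print("len",[round(float(np.linalg.norm(sc[i]-sc[(i+1)%4])),4) for i in range(4)])
d=(sc[0]+sc[1]-sc[2]-sc[3]);d/=np.linalg.norm(d);ctr=sum(sc)/4
print("fix yaw",np.degrees(np.arctan2(d[1],d[0])),"seat",n(ctr-.05*d))
po=q(249,325,A,.096);r=po-(ctr-.05*d);y=np.array([-d[1],d[0],0]);print("post",n(po),"rel x,y",r@d,r@y, "post base .052",n(q(215,333,A,.05)))
g=[q(165,0,B,.01),q(300,95,B,.01),q(176,316,B,.01),q(43,232,B,.01)]
print("green",[n(x) for x in g],"len",[round(float(np.linalg.norm(g[i]-g[(i+1)%4])),4) for i in range(4)],"foot c (BR,TL)",n((g[0]+g[2])/2))
e=g[1]-g[2];print("green across ang",np.degrees(np.arctan2(e[1],e[0])), "foot right edge mid",n((g[1]+g[2])/2))
# apex z=.04-.0212
a=[q(103,125,B,.0188),q(213,200,B,.0188)];print("apex",[n(x) for x in a],n(sum(a)/2),np.linalg.norm(a[0]-a[1]),np.degrees(np.arctan2(*(a[0]-a[1])[[1,0]])))
w=[q(212,525,B,.04),q(375,588,B,.04)];print("white ax ends mid z.04",[n(x) for x in w])
E
python3 - <<'E'
from h import *
crop("w4",150,150,250,230,8,"w4e")
E
```

```text
len [0.0624, 0.1652, 0.0673, 0.1639]
fix yaw 14.734422538614272 seat [0.5353, 0.2502, 0.014]
post [0.6033, 0.269, 0.096] rel x,y 0.07050503367574418 0.0008848885622110382 post base .052 [0.6027, 0.27, 0.05]
green [[0.5873, 0.4439, 0.01], [0.5716, 0.4042, 0.01], [0.5032, 0.4298, 0.01], [0.5181, 0.47, 0.01]] len [0.0426, 0.073, 0.0428, 0.0739] foot c (BR,TL) [0.5452, 0.4368, 0.01]
green across ang -20.505770338951592 foot right edge mid [0.5374, 0.417, 0.01]
apex [[0.5518, 0.4535, 0.0188], [0.539, 0.4215, 0.0188]] [0.5454, 0.4375, 0.0188] 0.0344707028316865 68.32769040893183
white ax ends mid z.04 [[0.4529, 0.4038, 0.04], [0.445, 0.3555, 0.04]]
```

View pics/w4e.png

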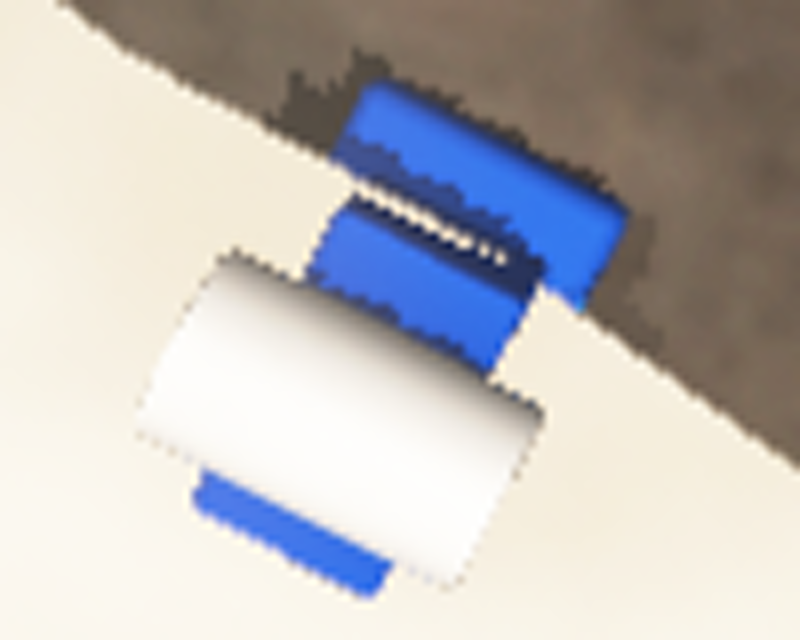

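Run:
```python
from h import *
c=ld("w4");n=lambda a:np.round(a,4).tolist()
q=lambda u,v,z:pt(c,150+(u+.5)/8-.5,150+(v+.5)/8-.5,z)
# far edge upper silhouette and near; z approx
for z1,z2 in [(.05,.04),(.045,.045)]:
    g=[q(228,250,z1),q(545,412,z1),q(450,587,z2),q(137,432,z2)]
    print([n(x) for x in g],"len",[round(float(np.linalg.norm(g[i]-g[(i+1)%4])),4) for i in range(4)],"c",n(sum(g)/4))
    for a,b in((0,1),(3,2)):
        e=g[a]-g[b];print(np.degrees(np.arctan2(e[1],e[0])))
f=[q(370,80,.01),q(628,210,.01)];e=f[0]-f[1];print("foot edge",[n(x) for x in f],np.linalg.norm(e),np.degrees(np.arctan2(e[1],e[0])))
m=sum(f)/2;a=np.arctan2(e[1],e[0]);print("centre from foot",n(m-.038*np.array([np.sin(a),-np.cos(a),0])))
```

```text
[[0.4691, 0.3972, 0.05], [0.4562, 0.3509, 0.05], [0.4231, 0.3606, 0.04], [0.4363, 0.4083, 0.04]] len [0.0481, 0.0359, 0.0495, 0.036] c [0.4462, 0.3792, 0.045]
74.43439853002461
74.53586449716003
[[0.4675, 0.3983, 0.045], [0.4545, 0.3514, 0.045], [0.4252, 0.36, 0.045], [0.4383, 0.4071, 0.045]] len [0.0488, 0.0305, 0.0489, 0.0306] c [0.4464, 0.3792, 0.045]
74.43439853002464
74.53586449716
foot edge [[0.4875, 0.3893, 0.01], [0.4768, 0.3482, 0.01]] 0.04243942174036341 75.50053844547436
centre from foot [0.4454, 0.3783, 0.01]
```

Run:
```python
from h import *
plan([.606,.2697,.16],104.1)
c=ld("s1")
for u,v in [(204,243)]: print(pt(c,u-5,v-1,0))
```

```text
t 2.47 tcp [0.5005, 0.2971, 0.2842] tooly yaw -76.71 toolx [-0.0009, -0.0014, -1.0] F [-0.06, -0.08, 0.21] gap 0.0853 q6 0.931
world d [0.1055, -0.0274, -0.1242] tool d (mm) [124.1, 50.8, -96.6] norm 0.165
turn about world z 0.81 => twist -0.81  q6 now 0.9310851303344486
[0.71133984 0.38430125 0.        ]
```

>>> carry_out(
  deltas=[
    {"linear":[0.015,0.0127,-0.0241],"twist":-0.8},
    {"linear":[0.015,0.0127,-0.0241],"twist":0},
    {"linear":[0.015,0.0127,-0.0241],"twist":0},
    {"linear":[0.015,0.0127,-0.0241],"twist":0},
    {"linear":[0.032,0,0],"twist":0},
    {"linear":[0.032,0,0],"twist":0},
    {"linear":[0,0,0],"twist":0},
    {"linear":[0,0,0],"twist":0},
  ],
)

```text
t: 3.13
tcp_pos: [0.6036, 0.2712, 0.1603]
orientation: [2.084, 0.26, -2.091]
force: [0.6, 0.4, 1.7]
finger_gap: 0.0854
```

Run:
```python
from h import *
plan([.606,.2697,.081],104.1);cap("wrist","w5");cap("top","t5");crop("t5",200,110,360,240,5,"t5c")
```

```text
t 3.13 tcp [0.6036, 0.2712, 0.1603] tooly yaw -75.66 toolx [-0.0028, -0.0026, -1.0] F [0.6, 0.38, 1.67] gap 0.0854 q6 1.105
world d [0.0024, -0.0015, -0.0793] tool d (mm) [79.3, 1.9, -2.2] norm 0.079
turn about world z -0.24 => twist 0.24  q6 now 1.1045987726061974
```

View pics/w5.png

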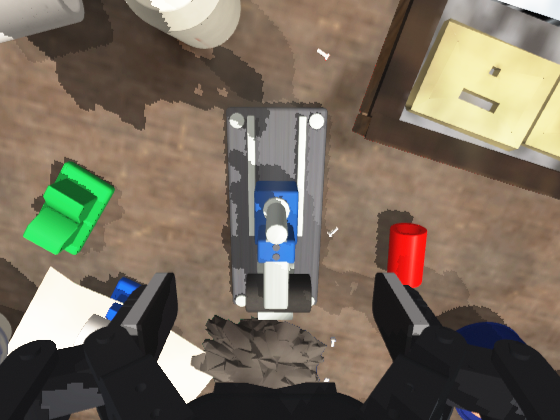

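View pics/t5c.png

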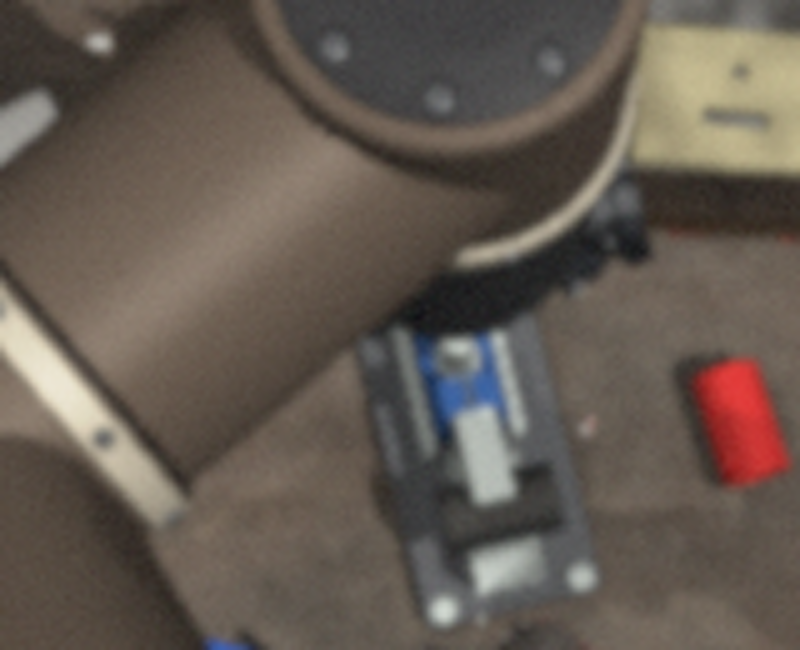

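Run:
```python
from h import *
c=ld("w5");print(pt(c,277,233,.096).round(4),pt(c,277,260,.077).round(4), pt(c,274,305,.077))
g=[pt(c,u,v,.014) for u,v in [(237,121),(317,121),(241,301),(308.5,301)]];ctr=sum(g)/4;d=g[0]+g[1]-g[2]-g[3];print(ctr,np.degrees(np.arctan2(d[1],d[0])),np.linalg.norm(d)/2)
```

```text
[0.6035 0.269  0.096 ] [0.5762 0.2618 0.077 ] [0.54037669 0.25487724 0.077     ]
[0.58265505 0.26398442 0.014     ] 13.679845648433345 0.1642175595036334
```

>>> carry_out(
  deltas=[
    {"linear":[0.026,0.001,-0.002],"twist":0},
    {"linear":[0.026,0.001,-0.001],"twist":0},
    {"linear":[0.027,0,0],"twist":0},
    {"linear":[0,0,0],"twist":0},
  ],
)

```text
t: 3.57
tcp_pos: [0.6065, 0.2698, 0.0799]
orientation: [2.084, 0.262, -2.091]
force: [-0.6, -1.1, -1.3]
finger_gap: 0.0856
```

>>> carry_out(
  deltas=[
    {"linear":[0,0,0],"twist":0},
    {"linear":[0,0,0],"twist":0},
    {"linear":[0,0,0],"twist":0},
    {"linear":[0,0,0],"twist":0},
    {"linear":[0,0,0],"twist":0},
    {"linear":[0,0,0],"twist":0},
    {"linear":[0,0,0],"twist":0},
    {"linear":[0,0,0],"twist":0},
  ],
  hand=1,
  newtons=30,
)

```text
t: 4.23
tcp_pos: [0.6088, 0.2713, 0.0835]
orientation: [2.09, 0.266, -2.086]
force: [-3.7, 2.7, 5.2]
finger_gap: 0.0131
```

>>> carry_out(
  deltas=[
    {"linear":[0,0,-0.006],"twist":0},
    {"linear":[0,0,-0.01],"twist":0},
    {"linear":[0,0,-0.01],"twist":0},
    {"linear":[0,0,-0.01],"twist":0},
    {"linear":[0,0,-0.008],"twist":0},
    {"linear":[0,0,0],"twist":0},
    {"linear":[0,0,0],"twist":0},
  ],
)

```text
t: 4.82
tcp_pos: [0.6527, 0.2822, 0.0835]
orientation: [2.091, 0.266, -2.084]
force: [2.2, 2.4, 4.8]
finger_gap: 0.0131
```

Run:
```python
from h import *
st();cap("wrist","w6");crop("w6",200,60,360,320,3,"w6c")
```

```text
t 4.82 tcp [0.6527, 0.2822, 0.0835] tooly yaw -75.54 toolx [0.0032, 0.0015, -1.0] F [2.24, 2.39, 4.82] gap 0.0131 q6 1.141
```

View pics/w6.png

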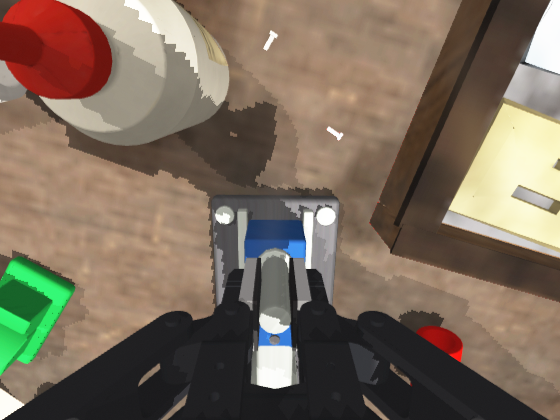

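>>> carry_out(
  deltas=[
    {"linear":[0,0,-0.002],"twist":0},
    {"linear":[0,0,-0.002],"twist":0},
    {"linear":[0,0,0],"twist":0},
    {"linear":[0,0,0],"twist":0},
  ],
)

```text
t: 5.2
tcp_pos: [0.6551, 0.2827, 0.0835]
orientation: [2.089, 0.265, -2.086]
force: [-1.1, 1.4, 6.9]
finger_gap: 0.0131
```

>>> carry_out(
  deltas=[
    {"linear":[0,0,-0.002],"twist":0},
    {"linear":[0,0,-0.001],"twist":0},
    {"linear":[0,0,0],"twist":0},
    {"linear":[0,0,0],"twist":0},
  ],
)

```text
t: 5.53
tcp_pos: [0.6576, 0.2834, 0.0835]
orientation: [2.088, 0.265, -2.087]
force: [-2.8, 1.1, 8.6]
finger_gap: 0.013
```

>>> carry_out(
  deltas=[
    {"linear":[0,0,0],"twist":0},
    {"linear":[0,0,0],"twist":0},
    {"linear":[0,0,0],"twist":0},
    {"linear":[-0.02,0,0],"twist":0},
    {"linear":[-0.035,0,0],"twist":0},
    {"linear":[-0.04,0,0],"twist":0},
    {"linear":[-0.035,0,0],"twist":0},
    {"linear":[0,0,0.041],"twist":0},
    {"linear":[0,0,0.041],"twist":0},
    {"linear":[0,0,0.041],"twist":0},
  ],
  hand=0.5,
)

```text
t: 6.37
tcp_pos: [0.5372, 0.2516, 0.2118]
orientation: [2.088, 0.263, -2.089]
force: [-1.5, 0.9, 0.9]
finger_gap: 0.0424
```

>>> carry_out(
  deltas=[
    {"linear":[0,0,0.04],"twist":0},
    {"linear":[0,0,0.04],"twist":0},
    {"linear":[0,0,0],"twist":0},
  ],
  hand=0,
)

```text
t: 6.62
tcp_pos: [0.455, 0.229, 0.2119]
orientation: [2.084, 0.264, -2.091]
force: [0.7, -0.2, -0.8]
finger_gap: 0.0767
```

Run:
```python
from h import *
st();cap("wrist","w7");crop("w7",200,0,400,150,4,"w7c")
```

```text
t 6.62 tcp [0.455, 0.229, 0.2119] tooly yaw -75.58 toolx [-0.003, -0.0006, -1.0] F [0.74, -0.17, -0.78] gap 0.0767 q6 0.972
```

View pics/w7.png

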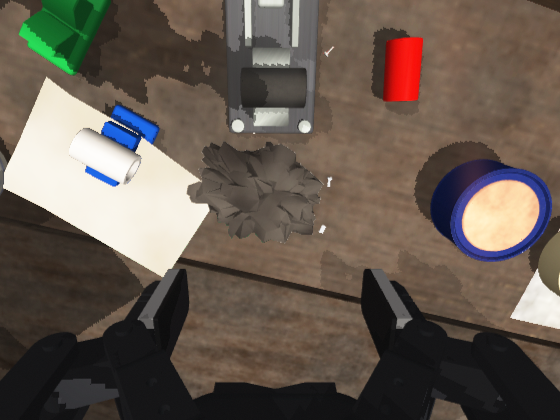

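Run:
```python
from h import *
crop("w7",220,40,340,140,6,"w7c")
```

```text
(no output)
```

View pics/w7c.png

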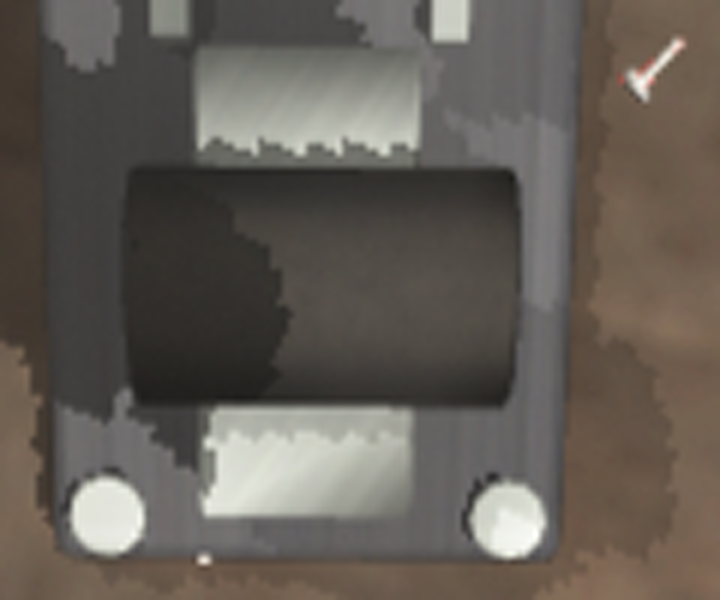

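Run:
```python
from h import *
c=ld("w7");q=lambda u,v,z:pt(c,220+(u+.5)/6-.5,40+(v+.5)/6-.5,z);n=lambda a:np.round(a,4).tolist()
V=[q(195,48,.046),q(422,48,.046),q(410,517,.046),q(207,517,.046)]
S=[q(125,168,.056),q(520,168,.056),q(515,405,.056),q(132,405,.056)]
for Q in (V,S):
    d=Q[0]+Q[1]-Q[2]-Q[3];print(n(sum(Q)/4),"len",[round(float(np.linalg.norm(Q[i]-Q[(i+1)%4])),4) for i in range(4)],np.degrees(np.arctan2(d[1],d[0])))
    for a,b in((0,1),(3,2)):
        e=Q[a]-Q[b];print(np.degrees(np.arctan2(e[1],e[0])))
```

```text
[0.5365, 0.2525, 0.046] len [0.0298, 0.0602, 0.0286, 0.0602] 14.178583803469369
104.37328287012313
104.36835380048001
[0.5371, 0.2506, 0.056] len [0.051, 0.0294, 0.0512, 0.0294] 14.563268567542659
104.3720848650376
104.36959331951132
```

Run:
```python
from h import *
plan([.5367,.2508,.12],104.35)
```

```text
t 6.67 tcp [0.458, 0.2308, 0.2127] tooly yaw -75.5 toolx [-0.0005, 0.0004, -1.0] F [-0.2, 0.4, 0.59] gap 0.0834 q6 0.975
world d [0.0787, 0.02, -0.0927] tool d (mm) [92.7, 0.4, -81.3] norm 0.123
turn about world z -0.15 => twist 0.15  q6 now 0.9745535602792993
```

>>> carry_out(
  deltas=[
    {"linear":[0,0,-0.03],"twist":0},
    {"linear":[0.01,0,-0.03],"twist":0},
    {"linear":[0.03,0,-0.0213],"twist":0.15},
    {"linear":[0.03,0,0],"twist":0},
    {"linear":[0.02,0,0],"twist":0},
    {"linear":[0,0,0],"twist":0},
  ],
)

```text
t: 7.17
tcp_pos: [0.5381, 0.2507, 0.1167]
orientation: [2.08, 0.255, -2.096]
force: [-0.5, -1.8, -0.7]
finger_gap: 0.0855
```

Run:
```python
from h import *
plan([.5367,.2508,.045],104.35)
```

```text
t 7.17 tcp [0.5381, 0.2507, 0.1167] tooly yaw -75.82 toolx [-0.0072, -0.0054, -1.0] F [-0.46, -1.81, -0.69] gap 0.0855 q6 1.055
world d [-0.0014, 0.0001, -0.0717] tool d (mm) [71.8, -0.7, 0.8] norm 0.072
turn about world z 0.17 => twist -0.17  q6 now 1.0547892051245864
```

>>> carry_out(
  deltas=[
    {"linear":[0.025,0,0],"twist":0},
    {"linear":[0.025,0,0],"twist":0},
    {"linear":[0.015,0,0],"twist":0},
    {"linear":[0.007,0,0],"twist":0},
    {"linear":[0,0,0],"twist":0},
    {"linear":[0,0,0],"twist":0},
  ],
)

```text
t: 7.67
tcp_pos: [0.5406, 0.2531, 0.0513]
orientation: [2.09, 0.262, -2.088]
force: [0.4, -0.1, -0.3]
finger_gap: 0.0853
```

Run:
```python
from h import *
plan([.5367,.2508,.045],104.35);cap("wrist","w8")
```

```text
t 7.67 tcp [0.5406, 0.2531, 0.0513] tooly yaw -75.7 toolx [0.0009, 0.0003, -1.0] F [0.38, -0.09, -0.25] gap 0.0853 q6 1.055
world d [-0.0039, -0.0023, -0.0063] tool d (mm) [6.3, 1.3, 4.4] norm 0.008
turn about world z 0.05 => twist -0.05  q6 now 1.0546710045675218
```

View pics/w8.png

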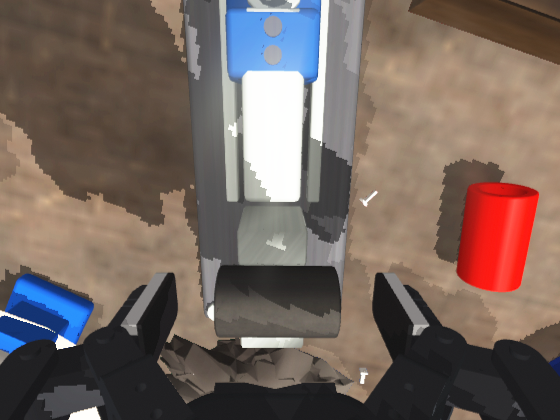

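>>> carry_out(
  deltas=[
    {"linear":[0.006,0.001,0.004],"twist":0},
    {"linear":[0,0,0],"twist":0},
    {"linear":[0,0,0],"twist":0},
  ],
)

```text
t: 7.97
tcp_pos: [0.536, 0.2507, 0.0447]
orientation: [2.089, 0.262, -2.089]
force: [1.0, -0.6, -0.2]
finger_gap: 0.0851
```

>>> carry_out(
  deltas=[
    {"linear":[0,0,0],"twist":0},
    {"linear":[0,0,0],"twist":0},
    {"linear":[0,0,0],"twist":0},
    {"linear":[0,0,0],"twist":0},
    {"linear":[0,0,0],"twist":0},
    {"linear":[0,0,0],"twist":0},
  ],
  hand=1,
  newtons=40,
)

```text
t: 8.47
tcp_pos: [0.5364, 0.2509, 0.0447]
orientation: [2.089, 0.262, -2.088]
force: [-0.3, -0.9, 4.3]
finger_gap: 0.0494
```

Run:
```python
from h import *
st();cap("wrist","w9");st()
```

```text
t 8.47 tcp [0.5364, 0.2509, 0.0447] tooly yaw -75.72 toolx [0.0004, 0.0002, -1.0] F [-0.34, -0.95, 4.31] gap 0.0494 q6 1.053
t 8.52 tcp [0.5363, 0.2508, 0.0446] tooly yaw -75.72 toolx [0.0003, 0.0002, -1.0] F [-1.94, 0.48, 3.73] gap 0.0493 q6 1.053
```

View pics/w9.png

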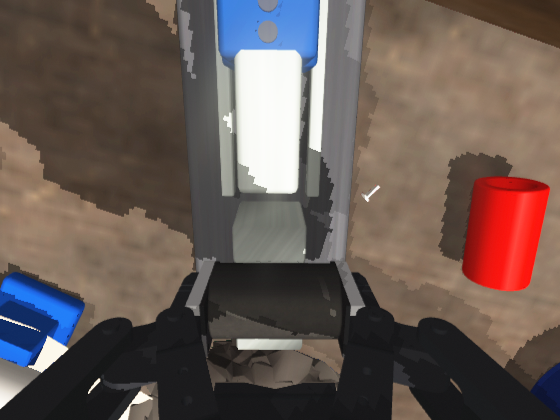

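>>> carry_out(
  deltas=[
    {"linear":[-0.01,0,0],"twist":0},
    {"linear":[-0.02,0,0],"twist":0},
    {"linear":[-0.035,0,0],"twist":0},
    {"linear":[-0.035,0,0],"twist":0},
    {"linear":[-0.035,0,0],"twist":0},
    {"linear":[-0.01,0,0],"twist":5},
    {"linear":[0,0,0],"twist":6},
    {"linear":[0,0,0],"twist":6},
    {"linear":[0,0,0],"twist":6},
    {"linear":[0,0,0],"twist":6},
  ],
)

```text
t: 9.35
tcp_pos: [0.536, 0.2506, 0.1898]
orientation: [-2.081, 0.274, 2.081]
force: [0.2, 0.2, -0.3]
finger_gap: 0.0495
```

Run:
```python
from h import *
plan([.48,.46,.19],69);cap("wrist","w10")
```

```text
t 9.35 tcp [0.536, 0.2506, 0.1898] tooly yaw -105.03 toolx [-0.0, 0.0003, -1.0] F [0.15, 0.25, -0.32] gap 0.0495 q6 0.541
world d [-0.056, 0.2094, 0.0002] tool d (mm) [-0.1, -187.7, 108.4] norm 0.217
turn about world z -5.97 => twist 5.97  q6 now 0.5412904110852593
```

View pics/w10.png

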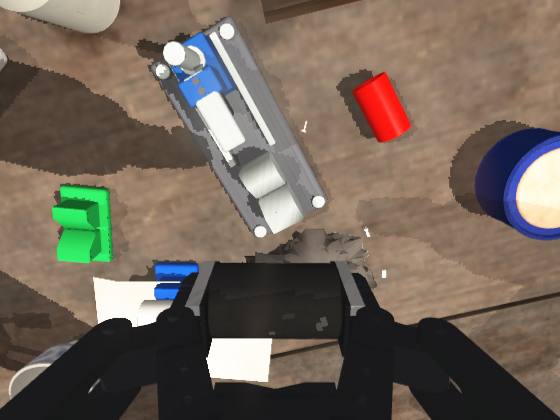

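>>> carry_out(
  deltas=[
    {"linear":[0,-0.031,0.018],"twist":0},
    {"linear":[0,-0.031,0.018],"twist":0},
    {"linear":[0,-0.031,0.018],"twist":0},
    {"linear":[0,-0.031,0.018],"twist":0},
    {"linear":[0,-0.031,0.018],"twist":0},
    {"linear":[0,-0.031,0.018],"twist":0},
    {"linear":[0,0,0],"twist":6},
    {"linear":[0,0,0],"twist":0},
    {"linear":[0,0,0],"twist":0},
  ],
)

```text
t: 10.15
tcp_pos: [0.4786, 0.4579, 0.189]
orientation: [-2.027, 0.367, 2.028]
force: [0.9, -0.5, -0.1]
finger_gap: 0.0494
```

Run:
```python
from h import *
st();cap("wrist","w11");st()
```

```text
t 10.15 tcp [0.4786, 0.4579, 0.189] tooly yaw -110.46 toolx [-0.0006, -0.0009, -1.0] F [0.93, -0.46, -0.11] gap 0.0494 q6 0.157
t 10.2 tcp [0.479, 0.4574, 0.1893] tooly yaw -110.5 toolx [-0.0004, -0.0005, -1.0] F [0.09, 0.62, -0.19] gap 0.0498 q6 0.157
```

View pics/w11.png

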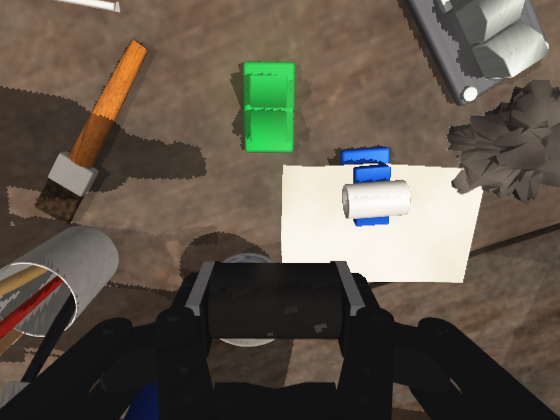

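Run:
```python
from h import *
crop("w11",210,40,330,170,6,"w11c");crop("w11",310,130,440,240,6,"w11d")
```

```text
(no output)
```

View pics/w11c.png

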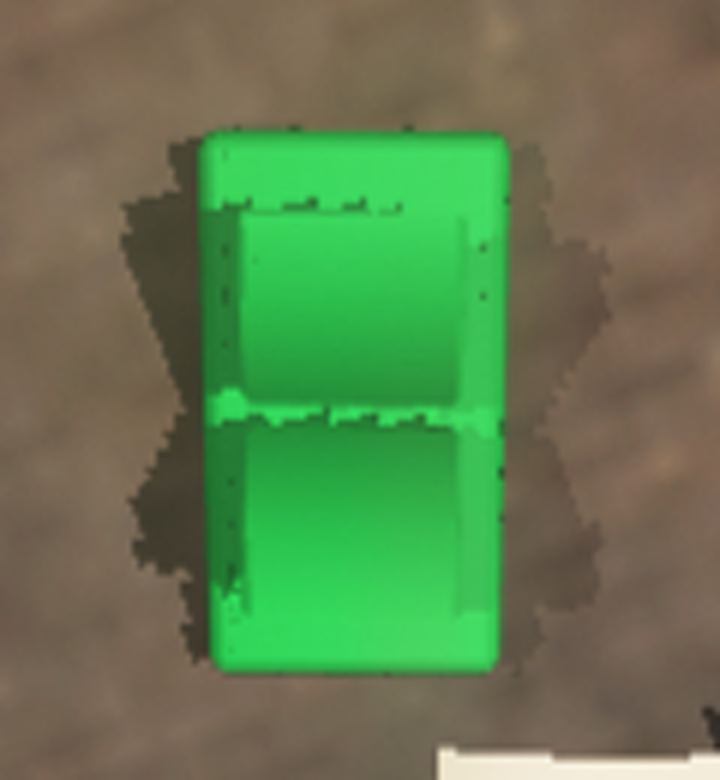

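View pics/w11d.png

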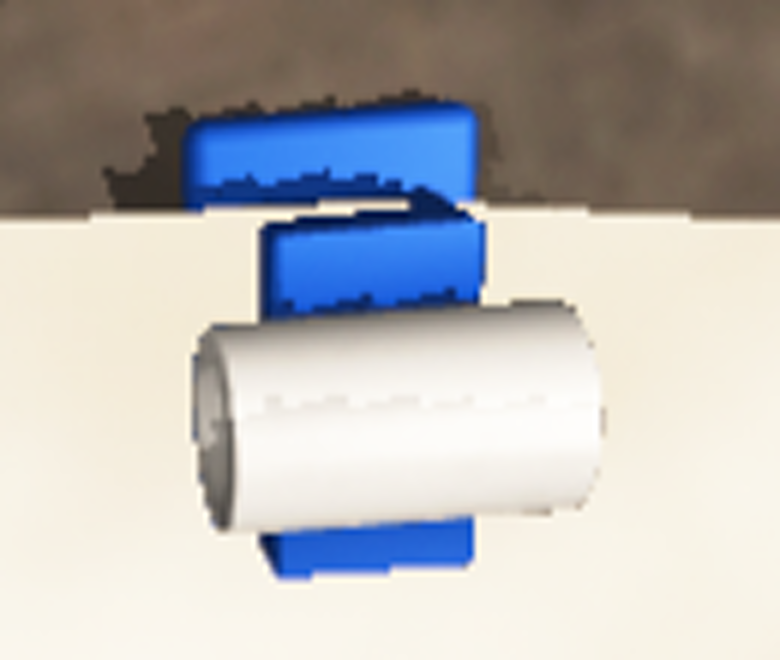

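Run:
```python
from h import *
c=ld("w11");n=lambda a:np.round(a,4).tolist()
def rep(Q):
    d=Q[0]+Q[1]-Q[2]-Q[3];e=Q[0]+Q[3]-Q[1]-Q[2];print(n(sum(Q)/4),"len",[round(float(np.linalg.norm(Q[i]-Q[(i+1)%4])),4) for i in range(4)],"across",np.degrees(np.arctan2(d[1],d[0])),"groove",np.degrees(np.arctan2(e[1],e[0])))
q=lambda u,v,z:pt(c,210+(u+.5)/6-.5,40+(v+.5)/6-.5,z)
rep([q(200,133,.01),q(510,133,.01),q(498,672,.01),q(212,672,.01)])
rep([q(236,212,.034),q(463,212,.034),q(457,612,.034),q(243,612,.034)])
q=lambda u,v,z:pt(c,310+(u+.5)/6-.5,130+(v+.5)/6-.5,z)
rep([q(220,323,.044),q(575,302,.044),q(575,515,.044),q(222,530,.044)])
rep([q(265,228,.034),q(485,215,.034),q(473,565,.034),q(272,578,.034)])
plan([.5445,.4375,.12],69)
```

```text
[0.5449, 0.4379, 0.01] len [0.0431, 0.075, 0.0431, 0.0749] across -20.816280688162845 groove 69.48907239907722
[0.5453, 0.4381, 0.034] len [0.0295, 0.0514, 0.0295, 0.0514] across -20.787866178983514 groove 69.48888755164698
[0.4455, 0.3787, 0.044] len [0.0488, 0.0314, 0.0502, 0.0305] across -14.907383887852797 groove 72.50745307580345
[0.4454, 0.3794, 0.034] len [0.0309, 0.0529, 0.0299, 0.0532] across -15.786273088707912 groove 73.17904028391973
t 10.2 tcp [0.479, 0.4574, 0.1893] tooly yaw -110.5 toolx [-0.0004, -0.0005, -1.0] F [0.09, 0.62, -0.19] gap 0.0498 q6 0.157
world d [0.0655, -0.0199, -0.0693] tool d (mm) [69.2, -4.4, -68.4] norm 0.097
turn about world z -0.5 => twist 0.5  q6 now 0.15694282007397195
```

>>> carry_out(
  deltas=[
    {"linear":[0,-0.002,-0.034],"twist":0},
    {"linear":[0.02,-0.003,-0.0346],"twist":0},
    {"linear":[0.035,0,0],"twist":0},
    {"linear":[0.035,0,0],"twist":0},
    {"linear":[0.025,0,0],"twist":0},
    {"linear":[0.01,0,0],"twist":0},
    {"linear":[0,0,0],"twist":0},
    {"linear":[0,0,0],"twist":0},
  ],
)

```text
t: 10.87
tcp_pos: [0.5457, 0.4382, 0.0653]
orientation: [-2.025, 0.369, 2.024]
force: [-0.1, -0.0, 0.7]
finger_gap: 0.0499
```

Run:
```python
from h import *
plan([.545,.438,.036],69.4);cap("wrist","w12")
```

```text
t 10.87 tcp [0.5457, 0.4382, 0.0653] tooly yaw -110.67 toolx [0.0007, -0.0, -1.0] F [-0.06, -0.02, 0.73] gap 0.0499 q6 0.255
world d [-0.0007, -0.0002, -0.0293] tool d (mm) [29.3, 0.4, 0.6] norm 0.029
turn about world z 0.07 => twist -0.07  q6 now 0.25521149219707034
```

View pics/w12.png

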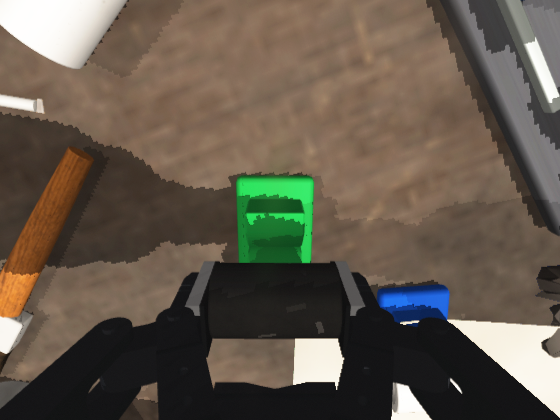

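>>> carry_out(
  deltas=[
    {"linear":[0.015,0,0],"twist":0},
    {"linear":[0.01,0,0],"twist":0},
    {"linear":[0.004,0,0],"twist":0},
    {"linear":[0,0,0],"twist":0},
    {"linear":[0,0,0],"twist":0},
  ],
)

```text
t: 11.33
tcp_pos: [0.5452, 0.4388, 0.036]
orientation: [-2.025, 0.369, 2.024]
force: [0.8, -1.2, 0.9]
finger_gap: 0.0497
```

>>> carry_out(
  deltas=[
    {"linear":[0.002,0,0],"twist":0},
    {"linear":[0,0,0],"twist":0},
    {"linear":[0,0,0],"twist":0},
  ],
)

```text
t: 11.58
tcp_pos: [0.5451, 0.4388, 0.0338]
orientation: [-2.024, 0.369, 2.024]
force: [-1.0, 0.4, -0.0]
finger_gap: 0.0495
```

>>> carry_out(
  deltas=[
    {"linear":[0.002,0,0],"twist":0},
    {"linear":[0,0,0],"twist":0},
    {"linear":[0,0,0],"twist":0},
  ],
)

```text
t: 11.83
tcp_pos: [0.5451, 0.4389, 0.0335]
orientation: [-2.025, 0.368, 2.023]
force: [-5.9, -2.5, 12.2]
finger_gap: 0.0495
```

>>> carry_out(
  deltas=[
    {"linear":[0,0,0],"twist":0},
    {"linear":[0,0,0],"twist":0},
    {"linear":[0,0,0],"twist":0},
    {"linear":[0,0,0],"twist":0},
    {"linear":[0,0,0],"twist":0},
    {"linear":[0,0,0],"twist":0},
  ],
  hand=0,
)

```text
t: 12.33
tcp_pos: [0.545, 0.4384, 0.0311]
orientation: [-2.024, 0.37, 2.024]
force: [-0.4, -0.3, 0.3]
finger_gap: 0.0855
```

>>> carry_out(
  deltas=[
    {"linear":[-0.01,0,0],"twist":0},
    {"linear":[-0.03,0,0],"twist":0},
    {"linear":[-0.04,0,0],"twist":0},
    {"linear":[-0.04,0,0],"twist":0},
    {"linear":[0,0,0.03],"twist":0},
    {"linear":[0,0,0.04],"twist":0},
    {"linear":[0,0,0.04],"twist":0},
    {"linear":[0,0,0],"twist":0},
    {"linear":[0,0,0],"twist":0},
  ],
)

```text
t: 13.08
tcp_pos: [0.4403, 0.4786, 0.1528]
orientation: [-2.026, 0.366, 2.025]
force: [-0.1, 0.3, 0.6]
finger_gap: 0.0856
```

Run:
```python
from h import *
st();cap("wrist","w13");st()
```

```text
t 13.08 tcp [0.4403, 0.4786, 0.1528] tooly yaw -110.54 toolx [0.0007, 0.0013, -1.0] F [-0.06, 0.27, 0.63] gap 0.0856 q6 0.086
t 13.13 tcp [0.4414, 0.4781, 0.1525] tooly yaw -110.61 toolx [0.0007, 0.001, -1.0] F [0.54, -0.16, 0.31] gap 0.0855 q6 0.086
```

View pics/w13.png

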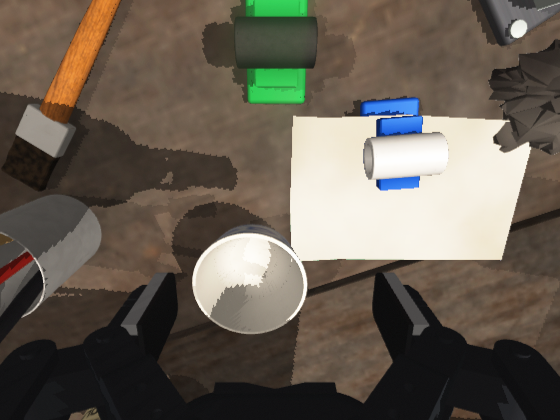

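Run:
```python
from h import *
crop("w13",340,80,470,200,6,"w13c");crop("w13",215,0,335,110,6,"w13d")
```

```text
(no output)
```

View pics/w13c.png

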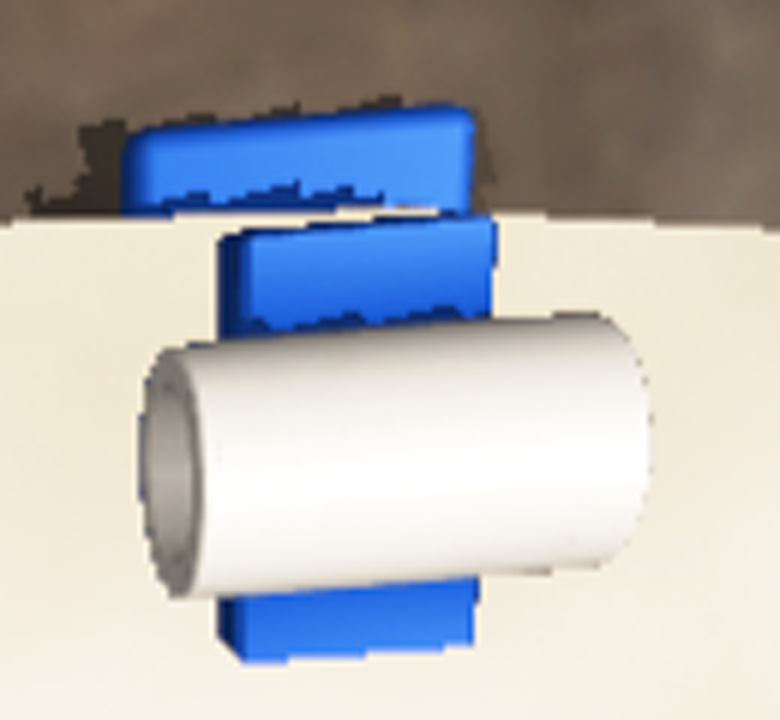

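View pics/w13d.png

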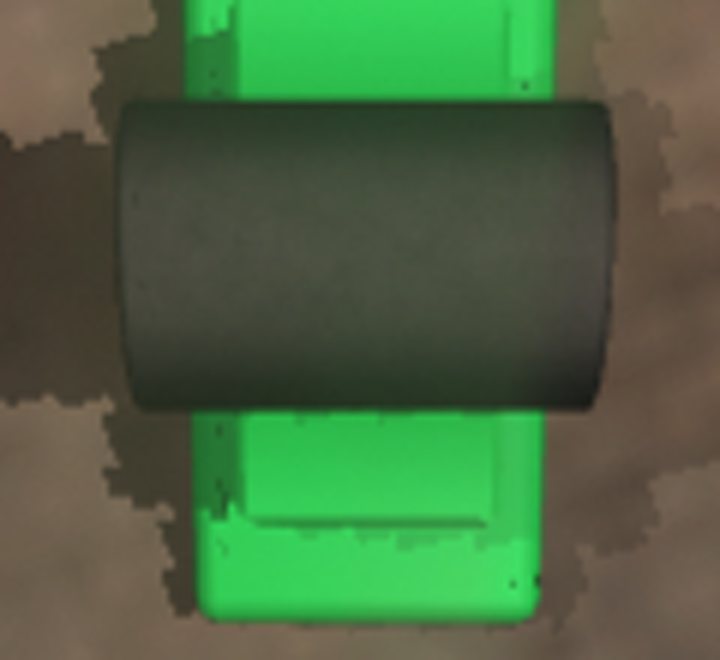

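Run:
```python
from h import *
c=ld("w13");n=lambda a:np.round(a,4).tolist()
def rep(Q):
    d=Q[0]+Q[1]-Q[2]-Q[3];e=Q[0]+Q[3]-Q[1]-Q[2];print(n(sum(Q)/4),"len",[round(float(np.linalg.norm(Q[i]-Q[(i+1)%4])),4) for i in range(4)],"across",np.degrees(np.arctan2(d[1],d[0])),"groove",np.degrees(np.arctan2(e[1],e[0])))
q=lambda u,v,z:pt(c,340+(u+.5)/6-.5,80+(v+.5)/6-.5,z)
rep([q(180,348,.044),q(605,315,.044),q(600,568,.044),q(195,597,.044)])
rep([q(247,235,.034),q(495,217,.034),q(474,645,.034),q(243,662,.034)])
plan([.4455,.379,.15],74)
```

```text
[0.4452, 0.3786, 0.044] len [0.0484, 0.0298, 0.0479, 0.0297] across -12.606935996297407 groove 73.74808367501046
[0.445, 0.3787, 0.034] len [0.029, 0.0521, 0.0288, 0.0523] across -15.65440272524285 groove 73.65176853524697
t 13.13 tcp [0.4414, 0.4781, 0.1525] tooly yaw -110.61 toolx [0.0007, 0.001, -1.0] F [0.54, -0.16, 0.31] gap 0.0855 q6 0.086
world d [0.0041, -0.0991, -0.0025] tool d (mm) [2.4, 91.4, -38.7] norm 0.099
turn about world z 4.61 => twist -4.61  q6 now 0.08642349985186555
```

>>> carry_out(
  deltas=[
    {"linear":[0,0.0305,-0.0128],"twist":0},
    {"linear":[0,0.0305,-0.0128],"twist":0},
    {"linear":[0,0.0305,-0.0128],"twist":0},
    {"linear":[0.03,0,0],"twist":-4.5},
    {"linear":[0.035,0,0],"twist":0},
    {"linear":[0.02,0,0],"twist":0},
    {"linear":[0,0,0],"twist":0},
    {"linear":[0,0,0],"twist":0},
  ],
)

```text
t: 13.8
tcp_pos: [0.4463, 0.3773, 0.0658]
orientation: [-2.069, 0.299, 2.071]
force: [-0.0, -0.1, 0.4]
finger_gap: 0.0856
```

Run:
```python
from h import *
plan([.4453,.3788,.033],73.9);cap("wrist","w14")
```

```text
t 13.8 tcp [0.4463, 0.3773, 0.0658] tooly yaw -106.28 toolx [-0.0009, -0.0023, -1.0] F [-0.03, -0.09, 0.4] gap 0.0856 q6 0.25
world d [-0.001, 0.0015, -0.0328] tool d (mm) [32.8, -1.2, 1.4] norm 0.033
turn about world z 0.18 => twist -0.18  q6 now 0.24973010939814827
```

View pics/w14.png

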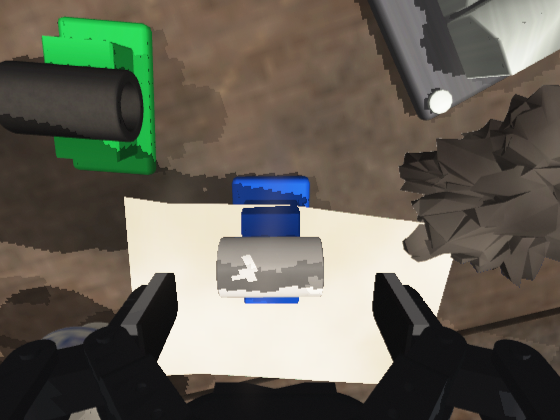

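>>> carry_out(
  deltas=[
    {"linear":[0.016,-0.001,0.001],"twist":0},
    {"linear":[0.012,0,0],"twist":0},
    {"linear":[0.004,0,0],"twist":0},
    {"linear":[0,0,0],"twist":0},
    {"linear":[0,0,0],"twist":0},
  ],
)

```text
t: 14.27
tcp_pos: [0.4456, 0.3802, 0.0356]
orientation: [-2.07, 0.293, 2.068]
force: [0.3, 0.3, 0.6]
finger_gap: 0.0852
```

>>> carry_out(
  deltas=[
    {"linear":[0,0,0],"twist":0},
    {"linear":[0,0,0],"twist":0},
    {"linear":[0,0,0],"twist":0},
    {"linear":[0,0,0],"twist":0},
    {"linear":[0,0,0],"twist":0},
    {"linear":[0,0,0],"twist":0},
  ],
  hand=1,
  newtons=60,
)

```text
t: 14.77
tcp_pos: [0.4452, 0.3798, 0.0353]
orientation: [-2.07, 0.294, 2.069]
force: [-0.9, -1.3, 5.7]
finger_gap: 0.0493
```

Run:
```python
from h import *
st();cap("wrist","w15")
```

```text
t 14.77 tcp [0.4452, 0.3798, 0.0353] tooly yaw -106.2 toolx [0.0007, 0.0008, -1.0] F [-0.91, -1.29, 5.67] gap 0.0493 q6 0.247
```

View pics/w15.png

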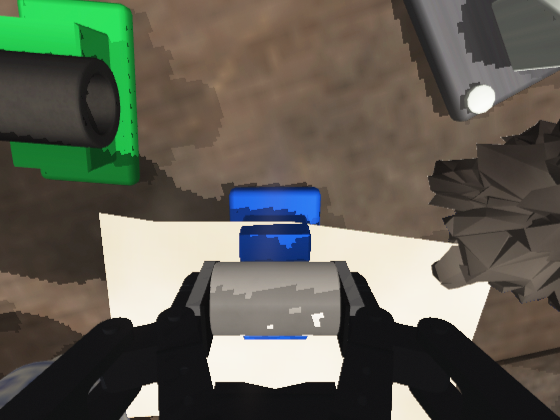

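>>> carry_out(
  deltas=[
    {"linear":[-0.01,0,0],"twist":0},
    {"linear":[-0.02,0,0],"twist":0},
    {"linear":[-0.035,0,0],"twist":0},
    {"linear":[-0.035,0,0],"twist":0},
    {"linear":[-0.02,0,0],"twist":-5},
    {"linear":[0,0,0],"twist":-5.5},
    {"linear":[0,0,0],"twist":-6.5},
    {"linear":[0,0,0],"twist":-6.5},
    {"linear":[0,0,0],"twist":-5},
    {"linear":[0,0,0],"twist":-2},
  ],
)

```text
t: 15.65
tcp_pos: [0.4448, 0.3794, 0.1552]
orientation: [2.086, 0.267, -2.086]
force: [0.3, 0.2, -0.5]
finger_gap: 0.0493
```

Run:
```python
from h import *
plan([.46,.2333,.17],104.35)
```

```text
t 15.65 tcp [0.4448, 0.3794, 0.1552] tooly yaw -75.43 toolx [0.0002, 0.0005, -1.0] F [0.3, 0.17, -0.54] gap 0.0493 q6 0.785
world d [0.0152, -0.1461, 0.0148] tool d (mm) [-14.9, 145.2, 22.1] norm 0.148
turn about world z -0.22 => twist 0.22  q6 now 0.7848054826239113
```

Go first to a spot just short of the fixture for one more view of the V.

>>> carry_out(
  deltas=[
    {"linear":[-0.003,0.029,0.0045],"twist":0.2},
    {"linear":[-0.003,0.029,0.0045],"twist":0},
    {"linear":[-0.003,0.029,0.0045],"twist":0},
    {"linear":[-0.003,0.029,0.0045],"twist":0},
    {"linear":[-0.003,0.029,0.0045],"twist":0},
    {"linear":[0,0,0],"twist":0},
    {"linear":[0,0,0],"twist":0},
    {"linear":[0,0,0],"twist":0},
  ],
)

```text
t: 16.32
tcp_pos: [0.4587, 0.2335, 0.17]
orientation: [2.092, 0.258, -2.09]
force: [-0.5, 0.5, -1.6]
finger_gap: 0.0499
```

Run:
```python
from h import *
st();cap("wrist","w16");crop("w16",200,80,350,260,4,"w16c")
```

```text
t 16.32 tcp [0.4587, 0.2335, 0.17] tooly yaw -75.95 toolx [0.0008, 0.0009, -1.0] F [-0.52, 0.5, -1.59] gap 0.0499 q6 0.963
```

View pics/w16.png

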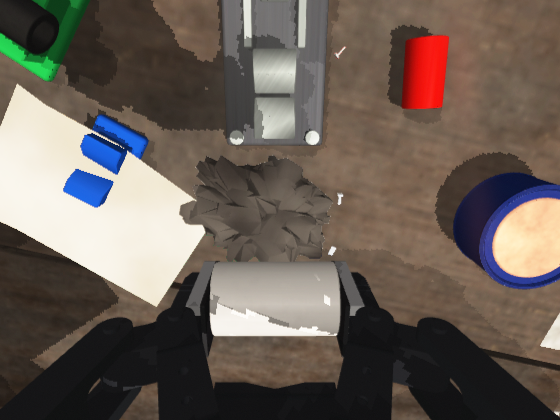

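View pics/w16c.png

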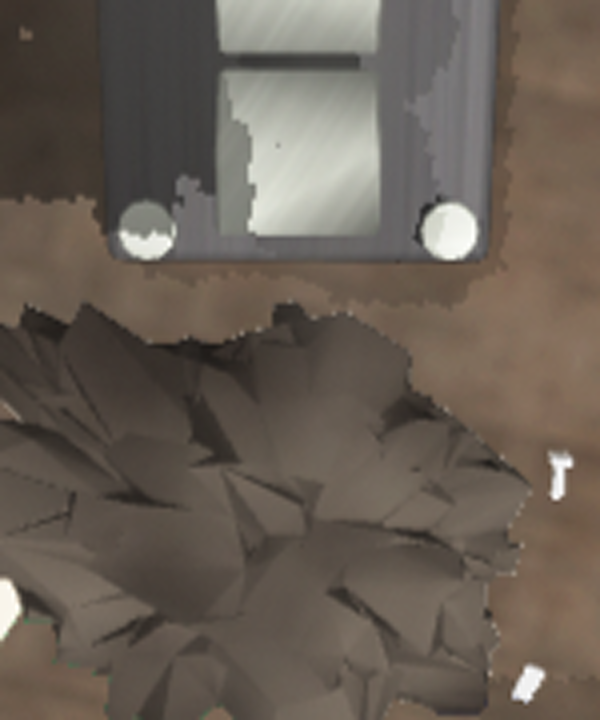

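Run:
```python
from h import *
crop("w16",230,30,320,150,6,"w16d")
```

```text
(no output)
```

View pics/w16d.png

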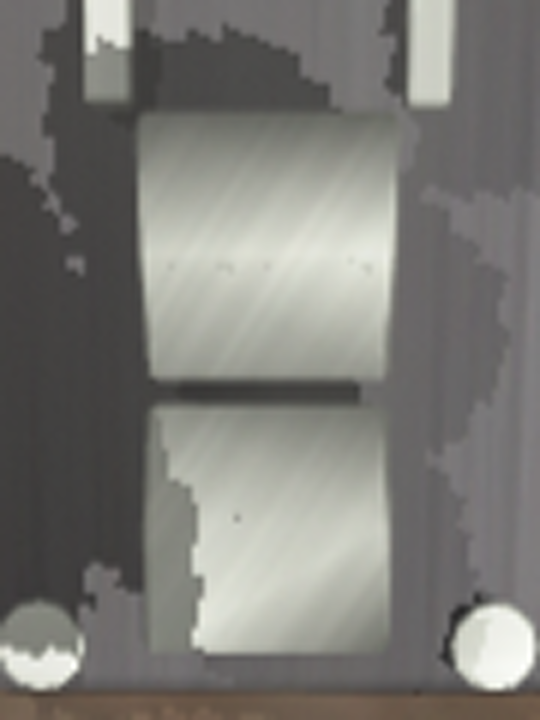

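Run:
```python
from h import *
c=ld("w16");n=lambda a:np.round(a,4).tolist()
q=lambda u,v,z:pt(c,230+(u+.5)/6-.5,30+(v+.5)/6-.5,z)
Q=[q(135,113,.046),q(398,113,.046),q(390,655,.046),q(147,655,.046)]
d=Q[0]+Q[1]-Q[2]-Q[3];e=Q[0]+Q[3]-Q[1]-Q[2];print(n(sum(Q)/4),"len",[round(float(np.linalg.norm(Q[i]-Q[(i+1)%4])),4) for i in range(4)],np.degrees(np.arctan2(d[1],d[0])),np.degrees(np.arctan2(e[1],e[0])))
print(n(q(268,393,.031)))
# held sleeve centre in img: sleeve ends at cols 211,341, height = tcp+.0047
s=arm.sense();z=s["tcp_pos"][2]+.0047
for v in (262,336): print(n((pt(c,209.5,v,z+.01)+pt(c,341.5,v,z+.01))/2))
plan([.5365,.2523,.12],104.2)
```

```text
[0.5363, 0.2527, 0.046] len [0.0298, 0.0606, 0.0298, 0.0606] 14.194634990937653 103.99511257711545
[0.5365, 0.2527, 0.031]
[0.479, 0.2378, 0.1845]
[0.4464, 0.2296, 0.1845]
t 16.37 tcp [0.4587, 0.2339, 0.1698] tooly yaw -75.92 toolx [0.0006, 0.0007, -1.0] F [-1.06, 1.09, -0.74] gap 0.0491 q6 0.963
world d [0.0778, 0.0184, -0.0498] tool d (mm) [49.9, 1.1, -79.9] norm 0.094
turn about world z 0.12 => twist -0.12  q6 now 0.9632028028253201
```

>>> carry_out(
  deltas=[
    {"linear":[0,0,-0.03],"twist":0},
    {"linear":[0,0.001,-0.03],"twist":0},
    {"linear":[0.02,0,-0.02],"twist":0},
    {"linear":[0.03,0,0],"twist":0},
    {"linear":[0.03,0,0],"twist":0},
    {"linear":[0.02,0,0],"twist":0},
    {"linear":[0,0,0],"twist":0},
    {"linear":[0,0,0],"twist":0},
  ],
)

```text
t: 17.03
tcp_pos: [0.5359, 0.2522, 0.0683]
orientation: [2.087, 0.257, -2.092]
force: [-0.6, -0.2, 0.4]
finger_gap: 0.0495
```

Run:
```python
from h import *
plan([.5364,.2526,.049],104.15);cap("wrist","w17")
```

```text
t 17.03 tcp [0.5359, 0.2522, 0.0683] tooly yaw -75.85 toolx [-0.002, -0.0023, -1.0] F [-0.61, -0.2, 0.44] gap 0.0495 q6 1.048
world d [0.0005, 0.0004, -0.0193] tool d (mm) [19.3, -0.3, -0.7] norm 0.019
turn about world z 0.0 => twist -0.0  q6 now 1.0476276479656175
```

View pics/w17.png

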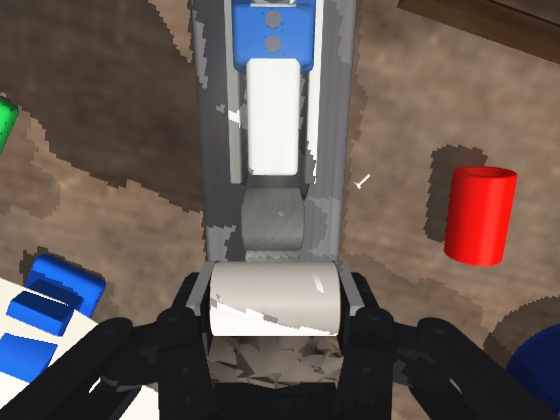

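>>> carry_out(
  deltas=[
    {"linear":[0.01,0,0],"twist":0},
    {"linear":[0.006,0,-0.0005],"twist":0},
    {"linear":[0.002,0,0],"twist":0},
    {"linear":[0,0,0],"twist":0},
    {"linear":[0,0,0],"twist":0},
  ],
)

```text
t: 17.5
tcp_pos: [0.5369, 0.252, 0.0516]
orientation: [2.091, 0.258, -2.09]
force: [0.8, -0.2, -0.2]
finger_gap: 0.0492
```

Run:
```python
from h import *
plan([.5364,.2526,.0473],104.15)
```

```text
t 17.5 tcp [0.5369, 0.252, 0.0516] tooly yaw -75.92 toolx [0.0003, 0.0002, -1.0] F [0.82, -0.16, -0.16] gap 0.0492 q6 1.048
world d [-0.0005, 0.0006, -0.0043] tool d (mm) [4.3, -0.7, 0.4] norm 0.004
turn about world z 0.07 => twist -0.07  q6 now 1.048217720647878
```

>>> carry_out(
  deltas=[
    {"linear":[0.003,-0.0005,0],"twist":0},
    {"linear":[0,0,0],"twist":0},
    {"linear":[0,0,0],"twist":0},
    {"linear":[0,0,0],"twist":0},
  ],
)

```text
t: 17.83
tcp_pos: [0.5368, 0.2525, 0.0484]
orientation: [2.091, 0.258, -2.091]
force: [0.2, -0.1, -1.0]
finger_gap: 0.0493
```

>>> carry_out(
  deltas=[
    {"linear":[0.001,0,0],"twist":0},
    {"linear":[0,0,0],"twist":0},
    {"linear":[0,0,0],"twist":0},
    {"linear":[0,0,0],"twist":0},
  ],
)

```text
t: 18.17
tcp_pos: [0.5368, 0.2525, 0.0475]
orientation: [2.091, 0.258, -2.091]
force: [-2.2, 0.4, 2.3]
finger_gap: 0.049
```

>>> carry_out(
  deltas=[
    {"linear":[0.001,0,0.0003],"twist":0},
    {"linear":[0,0,0],"twist":0},
    {"linear":[0,0,0],"twist":0},
    {"linear":[0,0,0],"twist":0},
  ],
)

```text
t: 18.5
tcp_pos: [0.5368, 0.2525, 0.0474]
orientation: [2.092, 0.259, -2.09]
force: [-3.5, -1.5, 9.8]
finger_gap: 0.0497
```

>>> carry_out(
  deltas=[
    {"linear":[0.0006,0,0.0005],"twist":0},
    {"linear":[0,0,0],"twist":0},
    {"linear":[0,0,0],"twist":0},
    {"linear":[0,0,0],"twist":0},
    {"linear":[0,0,0],"twist":0},
  ],
)

```text
t: 18.92
tcp_pos: [0.5367, 0.2526, 0.0473]
orientation: [2.093, 0.259, -2.089]
force: [-2.8, -0.3, 12.2]
finger_gap: 0.0489
```

>>> carry_out(
  deltas=[
    {"linear":[0,0,0],"twist":0},
    {"linear":[0,0,0],"twist":0},
    {"linear":[0,0,0],"twist":0},
    {"linear":[0,0,0],"twist":0},
    {"linear":[0,0,0],"twist":0},
    {"linear":[0,0,0],"twist":0},
  ],
)

```text
t: 19.42
tcp_pos: [0.5366, 0.2526, 0.0473]
orientation: [2.093, 0.259, -2.089]
force: [-2.6, -1.6, 11.9]
finger_gap: 0.049
```

Run:
```python
from h import *
st();cap("wrist","w18");s,M,y=st();cap("top","t18");st();cap("scene","s18");s,_,_=st()
a=np.radians(14.15);print("torque",s["torque"])
crop("s18",160,170,360,300,4,"s18c")
```

```text
t 19.42 tcp [0.5366, 0.2526, 0.0473] tooly yaw -75.89 toolx [0.0018, 0.0008, -1.0] F [-2.64, -1.59, 11.88] gap 0.049 q6 1.047
t 19.47 tcp [0.5366, 0.2525, 0.0472] tooly yaw -75.89 toolx [0.0018, 0.0007, -1.0] F [-3.73, -2.42, 12.78] gap 0.0494 q6 1.047
t 19.52 tcp [0.5367, 0.2525, 0.0473] tooly yaw -75.89 toolx [0.0018, 0.0008, -1.0] F [-3.13, -1.29, 12.66] gap 0.049 q6 1.047
t 19.57 tcp [0.5366, 0.2526, 0.0472] tooly yaw -75.89 toolx [0.0018, 0.0007, -1.0] F [-2.73, -1.38, 13.04] gap 0.0489 q6 1.047
torque [-0.61762004  0.96119019 -0.00920297]
```

View pics/w18.png

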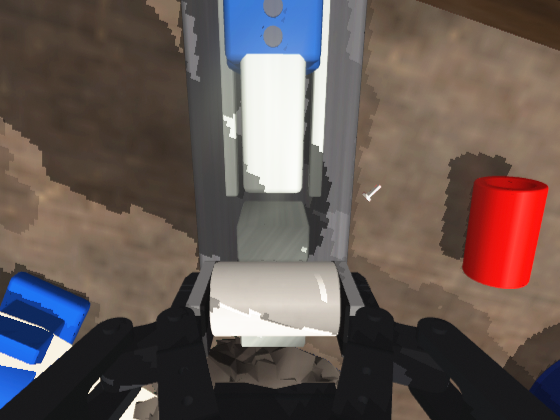

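View pics/s18c.png

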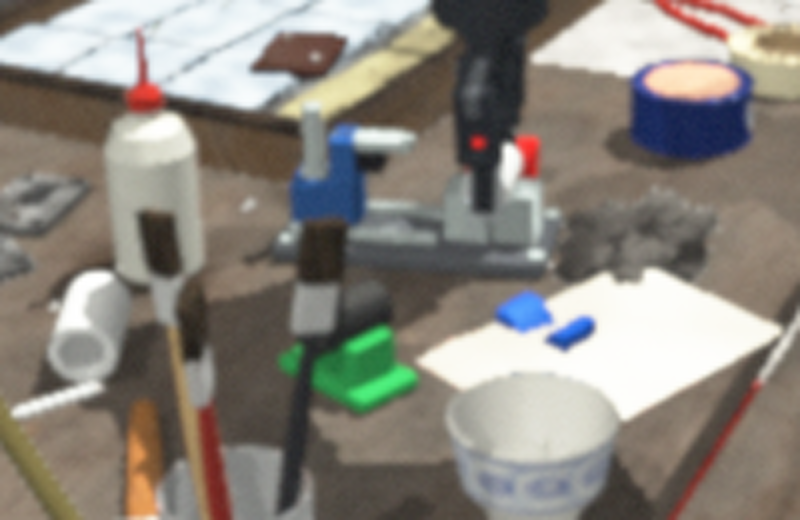

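>>> carry_out(
  deltas=[
    {"linear":[0.0003,0,0.0006],"twist":0},
    {"linear":[0,0,0],"twist":0},
    {"linear":[0,0,0],"twist":0},
    {"linear":[0,0,0],"twist":0},
    {"linear":[0,0,0],"twist":0},
    {"linear":[0,0,0],"twist":0},
  ],
)

```text
t: 20.07
tcp_pos: [0.5366, 0.2526, 0.0472]
orientation: [2.094, 0.26, -2.088]
force: [-0.3, -2.5, 13.5]
finger_gap: 0.0494
```

Run:
```python
from h import *
st();cap("wrist","w19");st();cap("wrist","w20");st()
```

```text
t 20.07 tcp [0.5366, 0.2526, 0.0472] tooly yaw -75.88 toolx [0.0027, 0.0011, -1.0] F [-0.28, -2.5, 13.5] gap 0.0494 q6 1.046
t 20.12 tcp [0.5366, 0.2525, 0.0472] tooly yaw -75.88 toolx [0.0027, 0.0011, -1.0] F [-1.6, -2.09, 12.55] gap 0.049 q6 1.046
t 20.17 tcp [0.5366, 0.2525, 0.0472] tooly yaw -75.88 toolx [0.0027, 0.0011, -1.0] F [-1.2, -2.35, 12.81] gap 0.0493 q6 1.046
```

View pics/t18.png

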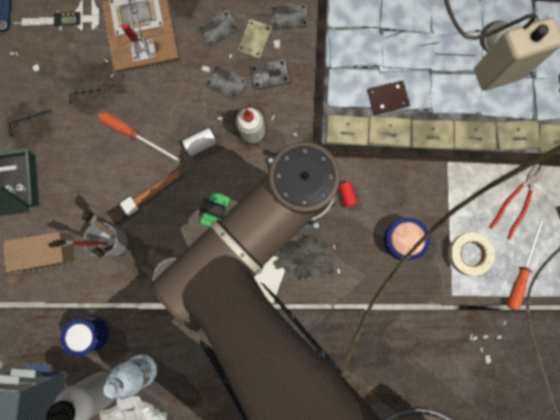

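Run:
```python
from h import *
c=ld("w20");p=pt(c,272,192,.077);print("lip tip x'",(p-[.5364,.2526,0])@[.9697,.2445,0])
print(arm.hand_in())
```

```text
lip tip x' 0.05247229723177874
the job is handed in; nothing more can be done
None
```

I did the whole job and handed it in at about 20 s, well under the 64 s limit. The hand-in gave no verdict, so the checks below are all I have.

**What I did**
- I slid the jaw back about 50 mm by its post. It started about 6 mm open.
- I moved the black sleeve from the V-block to the green rest and let go of it.
- I took the white sleeve from the blue rest. It was the smaller of the two white ones, and I left the red one where it was.
- I seated the white sleeve in the V-block, still gripped by its ends at a 60 N setting.

**Last checks**
- **Jaw:** the tip of the lip was 52 mm past the groove axis, which means the jaw is about 55 mm open, fully back.
- **Black sleeve:** the picture after release showed it centred and square in the green V.
- **White sleeve:** the tool was within about 0.3 mm of the measured seat, at the height for a fully seated sleeve. The groove angle was within about 0.1°, and the tool was level to 0.003 rad.
- **Press:** the wrist force read about 13 N down, with 1 to 2 N to the side. That implies roughly 8 to 10 N on each V face. I worked this out without allowing for friction; the face forces were not measured.
- **Bystanders:** the tin, bowl and bottle looked unmoved in the pictures taken just before hand-in.

No check failed. Early angle readings of the fixture and blue rest disagreed by 1 to 4°, so I measured both again close up before each grasp.

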